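# Swing check of the four centrifuge buckets

## Robot

A 7-joint arm with a two-finger parallel gripper is mounted at the origin on the work surface. World frame = base frame: x ahead of the robot, y to its left, z up, the work surface at z = 0. Lengths are in m, angles in rad, forces in N, time in s.
With the tool pointing down it reaches from about 0.4 to 0.875 m from the base axis. Payload 4.4 kg.
Tool frame: the origin (TCP) lies on the centre line of the jaws, within the pads' length; the fingertips stand 14 mm ahead of it and the grasp point (between the pads) lies 5 mm behind it (nose_length is the distance from the TCP to the fingertips, in m); x points along the fingers, z is the direction in which the jaws open and shut, and the axes are right-handed (so a half turn about x gives the same grasp; the last joint's range is limited). The gripper opens to 85 mm and grips with 20 to 120 N. Pads are 22 mm wide; open, the fingers measure 114 mm over their backs; the gripper's body (76 mm by 85 mm) begins 54 mm behind the grasp point. The pads swing forward as they close: fully open they stand 13 mm farther back than shut.
Start: joints at [-1.384, 0.628, 0.038, 1.517, -0.027, 0.996, -0.02], TCP at [0.163, 0.629, 0.245] pointing down, gripper open.
Joint ranges: [-3.06, 3.06], [-0.37, 2.12], [-1.25, 1.32], [0.18, 2.47], [-1.1, 4.24], [0.23, 1.98], [-2.94, 2.94]. Speed limits (rad/s): [2.57, 2.57, 3.14, 3.14, 3.14, 3.14, 3.14].

## Interface

Orientations are given as [roll, pitch, yaw] about the fixed x, y, z axes, in that order (R = Rz(yaw) Ry(pitch) Rx(roll)).
In Python, from plant import * gives the robot as it stands.
- The arm moves only by the tool send_rows, never from a script. Its argument "commands" is one flat list of numbers, 5 for each row, row after row: the closure, from -1 (fully open) to 1 (shut), then the shift along the tool's x, y, z in units of 50 mm (1.0 is 50 mm), then the turn about the tool's x in units of 5 degrees (1.0 is 5 degrees). In form: [hand, dx, dy, dz, twist, hand, dx, dy, dz, twist, ...]. A call has exactly 5 rows; each row shifts and turns the commanded pose from where the row before left it, along the tool's axes as they then stand; what a row does not reach is not made up. A row lasts 1/8 s, in which the tool goes at most 62.5 mm and 10.7 degrees, less where a joint would pass 70% of its speed; a pose out of reach is approached as far as the arm can. A call is refused whole if a number of a shift passes 1 or a number of a turn 1, either way. A call with a gripper value outside its range is refused whole. The fingers move at their own pace and stop on an object; "squeeze" is the grip in N (left out, the last holds). Time passes only in rows, so rows that do not move let the fingers close, or fill a call up. It gives the time, the measured TCP pose, the force and the opening at its end, in the units of the state.
- read_state(): the state, without advancing time (a new reading comes with each control period).
- capture(name): name is "side" or "top" or "wrist"; returns the picture (480x640x3 uint8, red, green, blue); there is no depth.
- get_calibration(name): a dict with "vfov" (degrees; the focal length in pixels is half the picture's height over the tangent of half this angle, whatever the lens; pixels are square), "cx", "cy" (the principal point, pixels), "R" (3x3) and "t" (3): a world point X has camera coordinates R X + t. Camera axes: x right, y down, z forward; pixel columns grow to the right and rows downward; lengths in m; the calibration is good to about 2 mm. The wrist camera is an equidistant fisheye: a pixel r from the principal point sees the ray r / f radians off the axis. A picture is of the moment at which its call begins: read the wrist's pose just before it. get_calibration takes no time and is no camera call; for the wrist camera it gives the pose at the moment of the call.
- finish_job(): hands the job in, once; it reports no verdict.
Trained networks look in the newest picture that a camera, given by its name, has taken for a name from the list of things; names that differ only in an ending like _2 or _b are one class to them, and where a whole thing is asked for, a point or a joint stands for the part that bears it (a point fixed in the world has none). Each returns a list of dicts, best first, with "score" (0 to 1); they miss things now and then, are a little off and sometimes report something else, mostly with a low value. They report only what shows in the picture. A call takes as long as a camera call.
- cut_out(name, camera): "pixels" (480x640 bool, what is visible of it) and "pixel" ([column, row] in pixels, amid what is visible of it).
- landmark_of(name, camera): "pixel" ([column, row] in pixels: a listed point, or the origin of a listed thing).
The state is a dict: "time_s": time; "joint_pos": joint angles; "dq": joint speeds; "effort": joint torques, N m; "eef_pos": TCP position; "ee_rot": TCP orientation; "contact_force": force on the tool from outside, world axes, zero at the start; "moment": the same for the moment, N m; "finger_gap": opening from 0.0 (shut) to 1.0 (fully open).
Only numpy, scipy, OpenCV 4.12 (cv2) and the standard library are available. Lean on these libraries where they do the work, as an engineer would, in place of code of your own. Each camera call takes 0.05 s, during which the arm holds its last target.

## Task

Do the swing check on the open centrifuge before its run: with a fingertip, gently nudge each bucket's cap in towards the rotor hub until the bucket has tilted about 20 degrees (never past 45), then back off and let it swing back. Begin with the bucket nearest the control panel and go round clockwise as seen from above, one bucket at a time, each hanging straight again before you nudge the next. Grip and lift nothing, do not turn the rotor, leave the things on and around the machine where they are, and finish with all four buckets hanging still.

Things in the scene. Friction and masses are not known exactly. Their poses are not given: they have to be found in the camera images.
- centrifuge: Grey bench centrifuge, fixed, 420 (x) by 490 (y) mm, deck 235 mm high, round open bowl of 178 mm inner radius with a 7 mm high rubber rim. Origin on the rotor axis at bench level, z up. Control panel with dark screen on its +y face, 275 mm from the axis; the open lid stands 390 mm above the deck, leaning back, from y = -205 mm. Loose things on the deck are 45 mm high at most.
- hub (a point): Top of the steel nut in the middle of the rotor, on the rotor axis, 212 mm above the bench. The cast aluminium cross rotor, its upper face 185 mm above the bench, turns about this axis if pushed sideways (it resists with about 0.08 N m).
- bucket_1: Swing-out bucket nearest the control panel: the first to check. Origin amid its trunnion pins, 85 mm from the rotor axis, 176 mm above the bench; x points outward from the hub, y along the pins, z up (this frame does not tilt). Grey cup 53 mm across, 75 mm deep below the pins, clear domed cap; 0.3 kg; it only rests in the rotor. The cap's outer side is 65 mm clear of the bowl wall.
- cap_1 (a point): Middle of the top of bucket 1's domed cap (moves as the bucket tilts), 56 mm above its pins, so 232 mm above the bench at rest. The cap is 56 mm across; its side is upright from 14 to 40 mm above the pins, then domes in. Smooth, slippery plastic; a push high on the side tilts the bucket easily, a push down by the pins binds.
- swing_1 (a joint): Tilt of bucket 1 in rad: 0 hanging straight, positive when the cap leans in to the hub and the foot swings outward (free to 1.5), negative the other way (stop at -0.3). It swings freely, about 1 N or less at the cap side for 20 degrees, and falls back by its own weight in about a second.
- bucket_2: Swing-out bucket the next one clockwise from above: the second to check. Origin amid its trunnion pins, 85 mm from the rotor axis, 176 mm above the bench; x points outward from the hub, y along the pins, z up (this frame does not tilt). Grey cup 53 mm across, 75 mm deep below the pins, clear domed cap; 0.3 kg; it only rests in the rotor. The cap's outer side is 65 mm clear of the bowl wall.
- cap_2 (a point): Middle of the top of bucket 2's domed cap (moves as the bucket tilts), 56 mm above its pins, so 232 mm above the bench at rest. The cap is 56 mm across; its side is upright from 14 to 40 mm above the pins, then domes in. Smooth, slippery plastic; a push high on the side tilts the bucket easily, a push down by the pins binds.
- swing_2 (a joint): Tilt of bucket 2 in rad: 0 hanging straight, positive when the cap leans in to the hub and the foot swings outward (free to 1.5), negative the other way (stop at -0.3). It swings freely, about 1 N or less at the cap side for 20 degrees, and falls back by its own weight in about a second.
- bucket_3: Swing-out bucket opposite the first, farthest from the panel: the third to check. Origin amid its trunnion pins, 85 mm from the rotor axis, 176 mm above the bench; x points outward from the hub, y along the pins, z up (this frame does not tilt). Grey cup 53 mm across, 75 mm deep below the pins, clear domed cap; 0.3 kg; it only rests in the rotor. The cap's outer side is 65 mm clear of the bowl wall.
- cap_3 (a point): Middle of the top of bucket 3's domed cap (moves as the bucket tilts), 56 mm above its pins, so 232 mm above the bench at rest. The cap is 56 mm across; its side is upright from 14 to 40 mm above the pins, then domes in. Smooth, slippery plastic; a push high on the side tilts the bucket easily, a push down by the pins binds.
- swing_3 (a joint): Tilt of bucket 3 in rad: 0 hanging straight, positive when the cap leans in to the hub and the foot swings outward (free to 1.5), negative the other way (stop at -0.3). It swings freely, about 1 N or less at the cap side for 20 degrees, and falls back by its own weight in about a second.
- bucket_4: Swing-out bucket the last one clockwise: the fourth to check. Origin amid its trunnion pins, 85 mm from the rotor axis, 176 mm above the bench; x points outward from the hub, y along the pins, z up (this frame does not tilt). Grey cup 53 mm across, 75 mm deep below the pins, clear domed cap; 0.3 kg; it only rests in the rotor. The cap's outer side is 65 mm clear of the bowl wall.
- cap_4 (a point): Middle of the top of bucket 4's domed cap (moves as the bucket tilts), 56 mm above its pins, so 232 mm above the bench at rest. The cap is 56 mm across; its side is upright from 14 to 40 mm above the pins, then domes in. Smooth, slippery plastic; a push high on the side tilts the bucket easily, a push down by the pins binds.
- swing_4 (a joint): Tilt of bucket 4 in rad: 0 hanging straight, positive when the cap leans in to the hub and the foot swings outward (free to 1.5), negative the other way (stop at -0.3). It swings freely, about 1 N or less at the cap side for 20 degrees, and falls back by its own weight in about a second.
- spare_cap: Clear loose cap lying on the centrifuge deck, mouth up, 56 mm across, 26 mm high; origin under its centre. Leave alone.
- sample_jar: Small jar with white lid on the centrifuge deck, 40 mm across, 45 mm high; origin under its centre. Leave alone.
- cushion: Black rubber tube cushion ring on the back of the deck, 42 mm across, 14 mm high; origin under its centre. Leave alone.
- spare_bucket: Spare grey bucket on the bench, 53 mm across, 89 mm high; origin under its centre. Leave alone.
- reagent_bottle: Amber bottle on the bench, 60 mm across, 140 mm high; origin under its centre. Leave alone.
- beaker: Glass beaker on the bench, 64 mm across, 75 mm high; origin under its centre. Leave alone.

How it is judged:
By the outcome, as a careful person would: the job done as asked, in the order asked, and still so for the second after the job is handed in, with the robot touching nothing.
It also fails if it takes over 72 s, if anything falls off the work surface, if the arm or the gripper's body presses on something with over 40 N, if the wrist force passes 120 N, or if a joint passes its speed limit or range.

## Working session

There is one attempt and no reset: what is moved stays moved. The work goes in short steps, Python scripts to look and compute and a tool call to move; the robot and the scene stay as the last step left them, time stands still between calls to the robot, and variables do not carry over. Pictures are saved under pics/ and viewed, and the job is handed in when it is done.

Besides the shell and the picture viewer there is one more tool, called after ">>>" as name(argument=value, ...) on one line, values as JSON. send_rows: Moves the arm, as the interface text tells. Its arguments: {"type":"object","properties":{"commands":{"type":"array","items":{"type":"number"}},"squeeze":{"type":"number"}},"required":["commands"]}

```bash
ls; mkdir -p pics; cat > h.py <<'E'
from plant import *
import numpy as np, cv2
def snap(cam,name):
    im=capture(cam); cv2.imwrite(f'pics/{name}.png',cv2.cvtColor(im,cv2.COLOR_RGB2BGR)); return im
def ray(cal,px):
    f=240/np.tan(np.radians(cal['vfov'])/2)
    R=np.array(cal['R']);t=np.array(cal['t'])
    d=np.array([(px[0]-cal['cx'])/f,(px[1]-cal['cy'])/f,1.]); return -R.T@t, R.T@d
def atz(cal,px,z):
    o,d=ray(cal,px); return o+d*(z-o[2])/d[2]
def proj(cal,X):
    f=240/np.tan(np.radians(cal['vfov'])/2)
    c=np.array(cal['R'])@np.array(X)+np.array(cal['t']); return np.array([cal['cx']+f*c[0]/c[2],cal['cy']+f*c[1]/c[2]])
E
python3 - <<'E'
from h import *
s=read_state();print({k:np.round(v,3).tolist() for k,v in s.items()})
for c in['side','top','wrist']:
    snap(c,c+'0')
    k=get_calibration(c);print(c,k['vfov'],k['cx'],k['cy'],np.round(k['R'],3).tolist(),np.round(k['t'],3).tolist())
for c in['top','side']:
  k=get_calibration(c)
  for n in['hub','cap_1','bucket_1','centrifuge']:
    print(c,n,[(round(r['score'],2),np.round(r['pixel'],1).tolist(),np.round(atz(k,r['pixel'],{'hub':.212,'cap_1':.232,'bucket_1':.176,'centrifuge':0}[n]),3).tolist()) for r in landmark_of(n,c)])
E
```

```text
pics
{'time_s': 0.0, 'joint_pos': [-1.384, 0.629, 0.038, 1.518, -0.027, 0.996, -0.02], 'dq': [-0.002, 0.001, -0.0, 0.0, 0.001, 0.001, 0.001], 'effort': [0.0, -56.339, 1.225, -19.344, 0.011, 0.011, -0.0], 'eef_pos': [0.162, 0.629, 0.244], 'ee_rot': [3.128, 1.569, -1.837], 'contact_force': [0.289, -0.351, -0.436], 'moment': [-0.001, 0.037, -0.008], 'finger_gap': 1.0}
side 54.07368048945775 322.4810311221889 240.51990544313034 [[-0.997, -0.075, 0.0], [-0.05, 0.664, -0.746], [0.056, -0.744, -0.666]] [0.577, 0.06, 1.154]
top 45.72766482972121 314.2230373995485 237.5293531132676 [[0.04, -0.999, -0.002], [-0.979, -0.039, -0.2], [0.2, 0.01, -0.98]] [0.118, 0.604, 1.147]
wrist 65.70646984690485 328.6150778271872 238.54161653196152 [[0.25, 0.968, -0.002], [0.929, -0.239, 0.284], [0.274, -0.073, -0.959]] [-0.649, -0.037, 0.379]
top hub [(0.81, [394.6, 244.8], [0.56, -0.008, 0.212])]
top cap_1 [(0.87, [400.7, 201.7], [0.638, -0.016, 0.232]), (0.8, [441.1, 251.1], [0.548, -0.089, 0.232]), (0.77, [350.8, 240.6], [0.561, 0.074, 0.232]), (0.66, [389.7, 292.5], [0.47, 0.002, 0.232])]
top bucket_1 [(0.97, [384.6, 293.3], [0.474, 0.005, 0.176]), (0.94, [435.5, 255.9], [0.549, -0.091, 0.176]), (0.85, [346.1, 240.9], [0.571, 0.08, 0.176]), (0.78, [394.7, 206.1], [0.644, -0.012, 0.176])]
top centrifuge [(0.78, [380.9, 262.2], [0.561, -0.007, 0.0]), (0.57, [387.1, 290.9], [0.498, -0.021, 0.0])]
side hub [(0.82, [326.7, 184.1], [0.569, 0.003, 0.212])]
side cap_1 [(0.89, [291.8, 172.0], [0.647, -0.009, 0.232]), (0.74, [327.1, 196.5], [0.563, 0.076, 0.232]), (0.59, [371.1, 181.7], [0.472, 0.015, 0.232]), (0.57, [338.1, 152.9], [0.549, -0.097, 0.232]), (0.35, [291.6, 192.8], [0.638, 0.068, 0.232])]
side bucket_1 [(0.81, [325.6, 219.0], [0.566, 0.081, 0.176]), (0.71, [291.9, 191.3], [0.65, -0.014, 0.176]), (0.68, [367.3, 200.0], [0.477, 0.006, 0.176])]
side centrifuge []
```

View pics/top0.png

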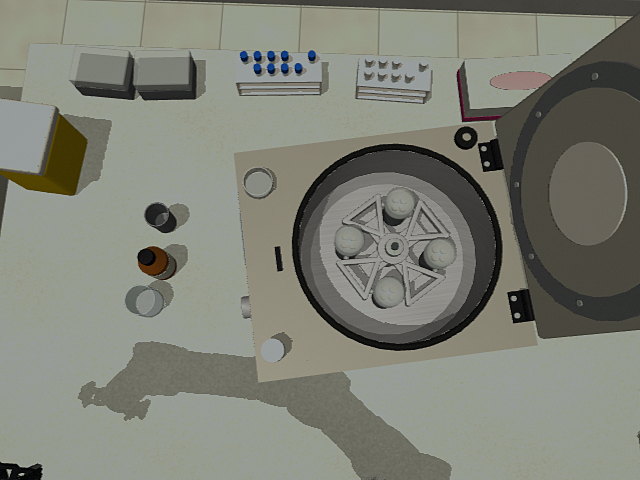

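View pics/side0.png

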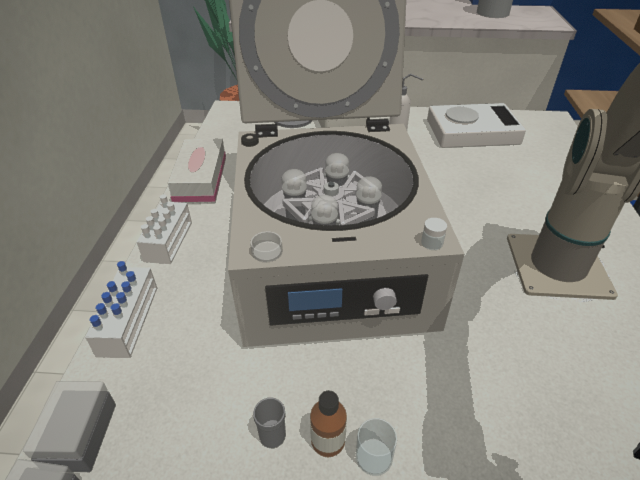

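View pics/wrist0.png

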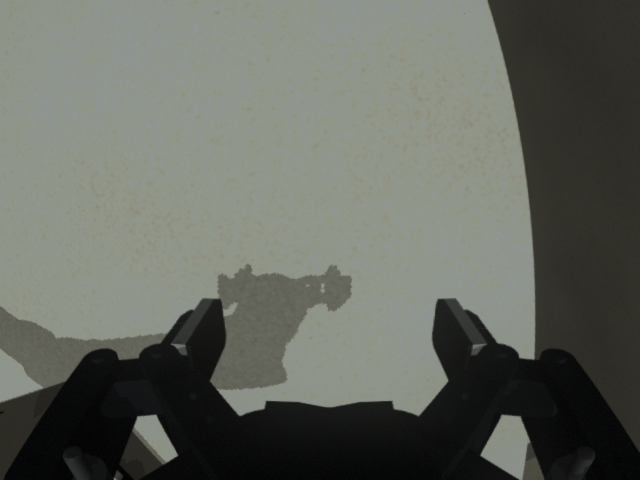

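The top view shows the panel edge on the left (+y), so bucket 1 is the cap at (349,240). Clockwise from there: bucket 2 at (400,202), bucket 3 at (440,252), bucket 4 at (388,292). The jar at (273,350), the spare cap at (258,183) and the cushion at (466,138) are on the deck. Next I'll triangulate.

```bash
cat >> h.py <<'E'
def tri(ca,pa,cb,pb):
    o1,d1=ray(ca,pa);o2,d2=ray(cb,pb)
    d1/=np.linalg.norm(d1);d2/=np.linalg.norm(d2)
    A=np.stack([d1,-d2],1);l=np.linalg.lstsq(A,o2-o1,rcond=None)[0]
    p,q=o1+d1*l[0],o2+d2*l[1];return (p+q)/2,np.linalg.norm(p-q)
from scipy.spatial.transform import Rotation as Ro
def Rt():
    s=read_state();return Ro.from_euler('xyz',s['ee_rot']).as_matrix(),np.array(s['eef_pos'])
E
python3 - <<'E'
from h import *
ca=get_calibration('top');cb=get_calibration('side')
T={'hub':(394.6,244.8),'c1':(350.8,240.6),'c2':(400.7,201.7),'c3':(441.1,251.1),'c4':(389.7,292.5)}
S={'hub':(326.7,184.1),'c1':(327.1,196.5),'c2':(291.8,172),'c3':(338.1,152.9),'c4':(371.1,181.7)}
for k in T: print(k,*[np.round(v,4) for v in tri(ca,T[k],cb,S[k])])
# bowl rim ellipse at z .242 in top: dark pixels
im=capture('top');g=im.max(2)
m=(g<45).astype(np.uint8);n,l,st,ce=cv2.connectedComponentsWithStats(m)
for i in range(1,n):
    if st[i][4]>800:print(st[i])
i=[i for i in range(1,n) if 180<st[i][2]<240 and 180<st[i][3]<240]
if i:
    c,_=cv2.findContours((l==i[0]).astype(np.uint8),cv2.RETR_EXTERNAL,cv2.CHAIN_APPROX_NONE)
    P=np.array([atz(ca,p[0],.242) for p in max(c,key=len)])
    A=np.c_[2*P[:,:2],np.ones(len(P))];x=np.linalg.lstsq(A,(P[:,:2]**2).sum(1),rcond=None)[0];print('rim',x[:2],np.sqrt(x[2]+x[:2]@x[:2]))
print(Rt())
for a in ['spare_cap','sample_jar','cushion']:
    print(a,[(round(r['score'],2),np.round(atz(ca,r['pixel'],.235),3)) for r in landmark_of(a,'top')[:1]])
E
```

```text
hub [ 0.566  -0.0098  0.2023] 0.0075
c1 [0.5623 0.0739 0.2304] 0.002
c2 [ 0.6441 -0.0169  0.2255] 0.0091
c3 [ 0.5479 -0.0885  0.237 ] 0.0015
c4 [0.471  0.001  0.2221] 0.0009
[ 292  144  210  207 4092]
rim [ 0.55789074 -0.00737352] 0.18733589460141897
(array([[-2.73642431e-05, -9.68212988e-01,  2.50127185e-01],
       [ 2.94483850e-05,  2.50127185e-01,  9.68212988e-01],
       [-9.99999999e-01,  3.38602572e-05,  2.16677678e-05]]), array([0.16253945, 0.62936471, 0.24532676]))
spare_cap [(0.61, array([0.654, 0.245, 0.235]))]
sample_jar [(0.57, array([0.365, 0.205, 0.235]))]
cushion [(0.73, array([ 0.769, -0.137,  0.235]))]
```

>>> send_rows(commands=[1,-0.95,0,0,-0.9,1,-0.95,0,0,-0.9,1,0,-0.3,-0.3,0,1,0,-0.6,-0.6,0,1,0,-0.6,-0.6,0])

```text
time_s: 1.38
eef_pos: [0.2309, 0.5456, 0.3394]
ee_rot: [-3.087, 1.569, -1.612]
contact_force: [0.7, -0.2, -0.2]
finger_gap: 0.001
```

```bash
cat > w.py <<'E'
from h import *
import sys
hub=np.array([.5575,-.0075]);a=np.radians(-5.5)
u2=np.array([np.cos(a),np.sin(a)]);u1=np.array([-u2[1],u2[0]]);U={1:u1,2:u2,3:-u1,4:-u2}
def st(n):
    s=read_state();R,p=Rt();e=p[:2]-hub;u=U[n];v=np.array([-u[1],u[0]])
    print('t',round(s['time_s'],2),'p',p.round(4),'r,lat',(e@u).round(4),(e@v).round(4),'F rad,lat,z',np.round([np.array(s['contact_force'])[:2]@u,np.array(s['contact_force'])[:2]@v,s['contact_force'][2]],2),'gap',s['finger_gap'])
    print('yangle',np.degrees(np.arctan2(R[1,1],R[0,1])).round(2),'zang',np.degrees(np.arctan2(R[1,2],R[0,2])).round(2),'x',R[:,0].round(3))
    for r in (.145,): 
        d=np.r_[hub+r*u,.224]-p; print('to entry r.145 z.224, tool units',(R.T@d/.05).round(3))
if __name__=='__main__': st(int(sys.argv[1]))
E
python3 w.py 1
```

```text
t 1.38 p [0.2309 0.5456 0.3394] r,lat 0.5193 0.3781 F rad,lat,z [-0.11 -0.7  -0.22] gap 0.0014466109169680033
yangle 174.49 zang 84.49 x [-0.    -0.002 -1.   ]
to entry r.145 z.224, tool units [ 2.32  -7.562 -7.481]
```

>>> send_rows(commands=[1,0,-0.8,-0.8,0,1,0,-0.8,-0.8,0,1,0,-0.8,-0.8,0,1,0,-0.8,-0.8,0,1,0,-0.8,-0.8,0])

```text
time_s: 2.0
eef_pos: [0.4107, 0.3268, 0.3396]
ee_rot: [2.565, 1.57, -2.244]
contact_force: [0.5, 0.9, 0.6]
finger_gap: -0.002
```

>>> send_rows(commands=[1,0,-0.8,-0.8,0,1,0,-0.8,-0.8,0,1,0,-0.8,-0.8,0,1,0,-0.6,-0.6,0,1,0,-0.4,-0.4,0])

```text
time_s: 2.62
eef_pos: [0.5636, 0.1404, 0.3393]
ee_rot: [2.572, 1.569, -2.241]
contact_force: [-0.3, 0.0, 0.2]
finger_gap: 0.001
```

```bash
python3 w.py 1; python3 -c "
from h import *
for c in ['wrist','top','side']: snap(c,c+'1')"
```

```text
t 2.62 p [0.5636 0.1404 0.3393] r,lat 0.1478 0.0081 F rad,lat,z [0.   0.27 0.24] gap 0.0014337395400373337
yangle 174.29 zang 84.29 x [-0.001 -0.002 -1.   ]
to entry r.145 z.224, tool units [ 2.306 -0.165 -0.052]
```

View pics/wrist1.png

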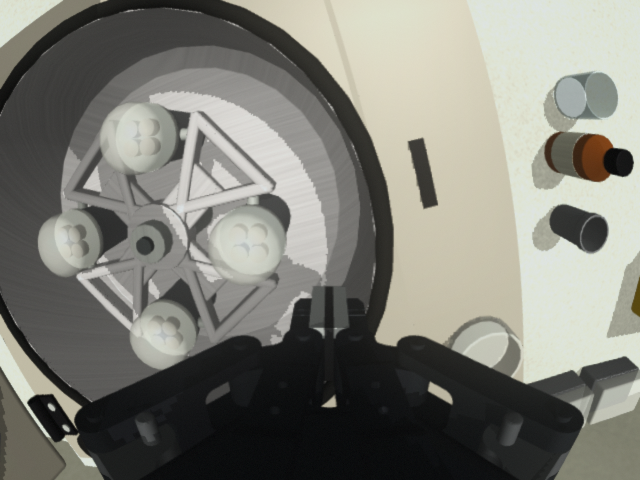

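View pics/top1.png

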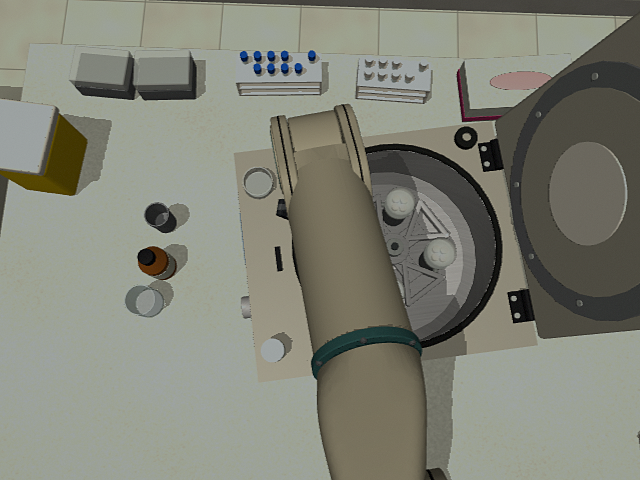

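View pics/side1.png

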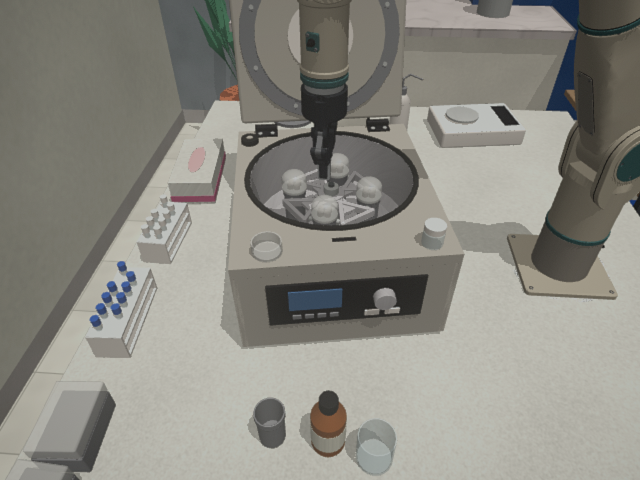

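The wrist view shows the shut fingertips at about (330,300), outside cap 1 at (248,243), with all four caps in place. Next I'll go down into the gap between cap 1 and the wall.

>>> send_rows(commands=[1,0,-0.15,-0.05,0.1,1,0.3,0,0,0,1,0.5,0,0,0,1,0.5,0,0,0,1,0,0,0,0])

```text
time_s: 3.4
eef_pos: [0.568, 0.1411, 0.2727]
ee_rot: [1.89, 1.565, -2.926]
contact_force: [-0.3, 0.9, 0.2]
finger_gap: 0.0
```

```bash
python3 w.py 1; python3 -c "
from h import *
for c in ['wrist','side']: snap(c,c+'2')"
```

```text
t 3.4 p [0.568  0.1411 0.2727] r,lat 0.149 0.0038 F rad,lat,z [0.89 0.42 0.17] gap 5.9103338699466314e-05
yangle 174.09 zang 84.09 x [-0.006 -0.001 -1.   ]
to entry r.145 z.224, tool units [ 0.975 -0.081 -0.077]
```

View pics/wrist2.png

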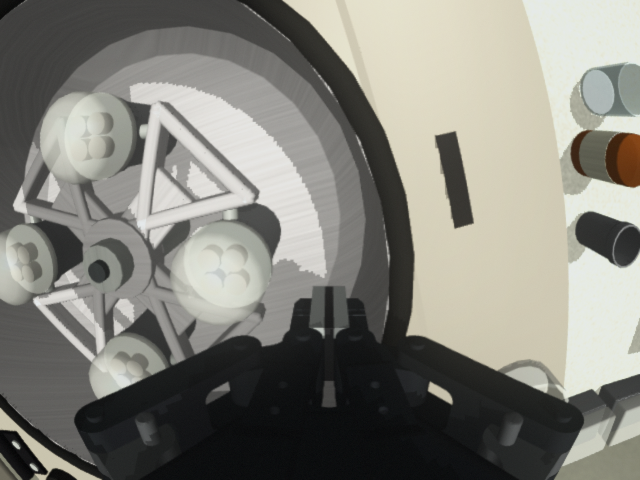

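View pics/side2.png

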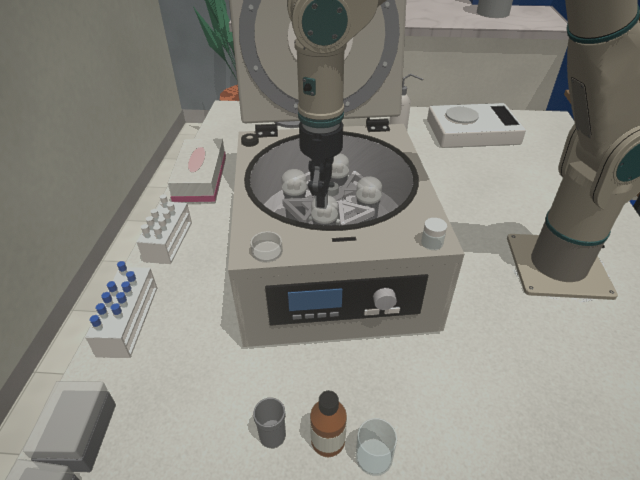

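```bash
cat >> h.py <<'E'
def fproj(cal,X):
    f=240/np.tan(np.radians(cal['vfov'])/2)
    c=np.array(cal['R'])@np.array(X)+np.array(cal['t']);th=np.arctan2(np.hypot(c[0],c[1]),c[2]);q=np.hypot(c[0],c[1])
    return np.array([cal['cx']+f*th*c[0]/q,cal['cy']+f*th*c[1]/q])
def fatz(cal,px,z):
    f=240/np.tan(np.radians(cal['vfov'])/2);R=np.array(cal['R']);t=np.array(cal['t'])
    d=np.array([px[0]-cal['cx'],px[1]-cal['cy']]);r=np.hypot(*d);th=r/f
    v=R.T@np.r_[np.sin(th)*d/r,np.cos(th)];o=-R.T@t;return o+v*(z-o[2])/v[2]
E
python3 - <<'E'
from w import *
R,p=Rt();k=get_calibration('wrist')
T=np.linalg.inv(np.vstack([np.c_[np.array(k['R']),k['t']],[0,0,0,1]]))[:3,3]
print('cam in tool',(R.T@(T-p)).round(4))
for x in(.014,0):
  for y in(-.011,.011):
    for z in(-.0145,-.0075,.0075,.0145): print(x,y,z,fproj(k,p+R@[x,y,z]).round(0))
for n in (1,2,3,4):
  print(n,'cap top pred',fproj(k,np.r_[hub+.085*U[n],.232]).round(1),'side outer .216',fproj(k,np.r_[hub+.113*U[n],.210]).round(1))
print([(round(r['score'],2),np.round(r['pixel'],1),(fatz(k,r['pixel'],.232)[:2]-hub).round(4)) for r in landmark_of('cap_1','wrist')], [(np.round(r['pixel'],1),(fatz(k,r['pixel'],.212)[:2]-hub).round(4)) for r in landmark_of('hub','wrist')])
im=cv2.imread('pics/wrist2.png')[250:370,250:400];cv2.imwrite('pics/crop2.png',cv2.resize(im,None,fx=4,fy=4))
E
```

```text
cam in tool [-0.128   0.0717 -0.0005]
0.014 -0.011 -0.0145 [297. 327.]
0.014 -0.011 -0.0075 [313. 328.]
0.014 -0.011 0.0075 [347. 328.]
0.014 -0.011 0.0145 [363. 327.]
0.014 0.011 -0.0145 [295. 282.]
0.014 0.011 -0.0075 [312. 282.]
0.014 0.011 0.0075 [348. 282.]
0.014 0.011 0.0145 [365. 282.]
0 -0.011 -0.0145 [294. 345.]
0 -0.011 -0.0075 [311. 345.]
0 -0.011 0.0075 [348. 345.]
0 -0.011 0.0145 [366. 345.]
0 0.011 -0.0145 [292. 296.]
0 0.011 -0.0075 [310. 296.]
0 0.011 0.0075 [350. 296.]
0 0.011 0.0145 [368. 296.]
1 cap top pred [206.2 281.5] side outer .216 [265.1 266.8]
2 cap top pred [112.2 391.3] side outer .216 [135.2 402.2]
3 cap top pred [ -4.8 272.2] side outer .216 [ -6.2 261. ]
4 cap top pred [ 58.  132.4] side outer .216 [79.1 85.6]
[(0.68, array([ 60.9, 142. ]), array([-0.0788,  0.0094])), (0.62, array([209.1, 295.4]), array([0.0161, 0.0844])), (0.61, array([107.3, 394.7]), array([ 0.0882, -0.0143]))] [(array([ 97.3, 276.6]), array([ 0.0075, -0.0012]))]
```

View pics/crop2.png

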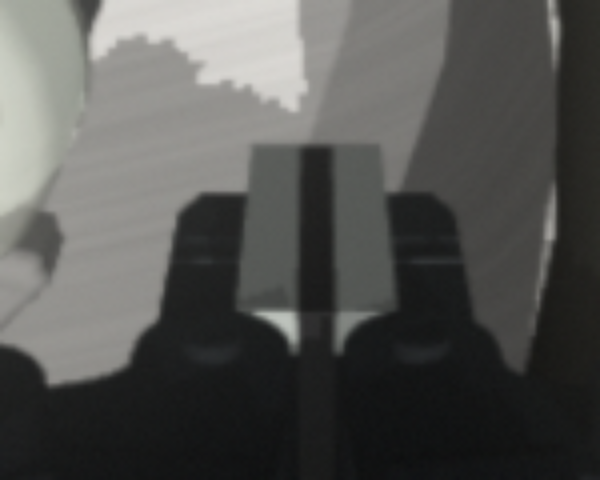

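>>> send_rows(commands=[1,0.3,-0.1,-0.1,-0.08,1,0.4,0,0,0,1,0.27,0,-0.1,0,1,0,0,-0.1,0,1,0,0,0,0])

```text
time_s: 4.22
eef_pos: [0.5742, 0.1243, 0.2272]
ee_rot: [-1.72, 1.57, -0.248]
contact_force: [0.1, -0.0, 0.3]
finger_gap: -0.003
```

```bash
python3 w.py 1; python3 -c "
from h import *
for c in ['wrist','side']: snap(c,c+'3')"
```

```text
t 4.22 p [0.5742 0.1243 0.2272] r,lat 0.1327 -0.004 F rad,lat,z [ 0.01 -0.11  0.25] gap -0.0029517132250732447
yangle 174.34 zang 84.34 x [ 0.001 -0.    -1.   ]
to entry r.145 z.224, tool units [0.065 0.08  0.245]
```

View pics/wrist3.png

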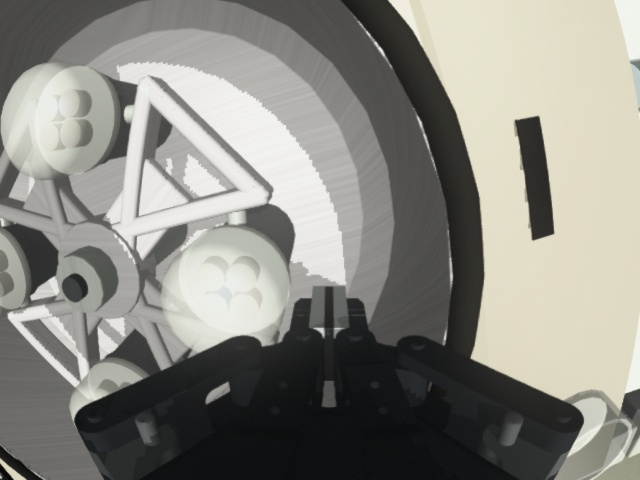

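```bash
cat >> w.py <<'E'
def overlay(src,out,cal,angs,cols=((0,0,255),(0,255,0),(255,0,0)),n0=(1,2,4)):
    im=cv2.imread(f'pics/{src}.png')
    for ad,col in zip(angs,cols):
        a=np.radians(ad);e2=np.array([np.cos(a),np.sin(a)]);e1=np.array([-e2[1],e2[0]])
        for e in (e1,e2,-e2):
            c=hub+.085*e
            for z in(.19,.216):
                P=[fproj(cal,np.r_[c+.028*np.array([np.cos(q),np.sin(q)]),z]) for q in np.linspace(0,6.283,60)]
                cv2.polylines(im,[np.array(P).astype(np.int32)],True,col,1)
        for q in [np.array([fproj(cal,np.r_[hub+.178*np.array([np.cos(t),np.sin(t)]),.242]) for t in np.linspace(0,6.283,90)])]:
            cv2.polylines(im,[q.astype(np.int32)],True,col,1)
    cv2.imwrite(f'pics/{out}.png',im)
E
python3 - <<'E'
from w import *
overlay('wrist3','ov3',get_calibration('wrist'),(-5.5,-9))
E
```

```text
(no output)
```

View pics/ov3.png

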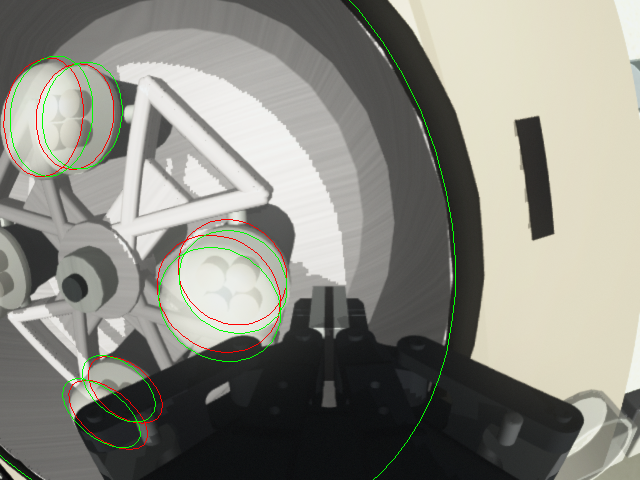

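The overlay matches the rim and caps, with the rotor at about -7°. Next: line up, then approach to just short of contact.

```bash
sed -i 's/radians(-5.5)/radians(-7)/; s/for r in (.145,)/for r in (.122,.110)/; s/to entry r.145 z.224, tool units/to r,z.225/; s/hub+r\*u,.224/hub+r*u,.225/' w.py; python3 w.py 1
```

```text
t 4.33 p [0.5742 0.1252 0.2275] r,lat 0.1338 -0.0004 F rad,lat,z [-0.33 -0.04  0.26] gap -0.00043213872978885515
yangle 174.4 zang 84.4 x [ 0.001  0.001 -1.   ]
to r,z.225 [ 0.051  0.014 -0.235]
to r,z.225 [ 0.05   0.02  -0.475]
```

>>> send_rows(commands=[1,0.05,0,0,0.3,1,0,0,-0.14,0,1,0,0,-0.1,0,1,0,0,-0.06,0,1,0,0,-0.06,0])

```text
time_s: 4.95
eef_pos: [0.5716, 0.1072, 0.2244]
ee_rot: [-0.78, 1.57, 0.667]
contact_force: [-0.4, 0.6, 0.2]
finger_gap: 0.003
```

```bash
python3 w.py 1; python3 -c "
from h import *
for c in ['wrist','side']: snap(c,c+'4')"
```

```text
t 4.95 p [0.5716 0.1072 0.2244] r,lat 0.1156 0.0 F rad,lat,z [0.55 0.46 0.22] gap 0.0032500696799143912
yangle 172.91 zang 82.91 x [ 0.  0. -1.]
to r,z.225 [-0.011  0.     0.128]
to r,z.225 [-0.011 -0.    -0.112]
```

View pics/wrist4.png

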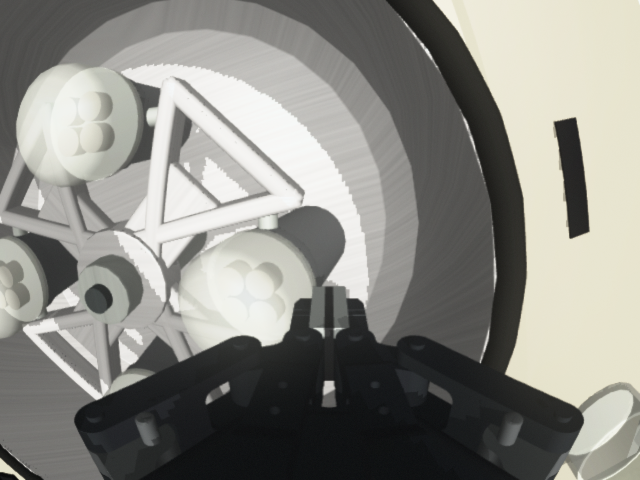

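```bash
cat >> w.py <<'E'
def tiltov(src,out,n,ths,cal=None,fp=None,crop=None,cols=((0,255,0),(0,0,255),(255,0,0))):
    cal=cal or get_calibration('wrist');fp=fp or fproj
    im=cv2.imread(f'pics/{src}.png');sc=2;im=cv2.resize(im,None,fx=sc,fy=sc)
    u=U[n];v=np.array([-u[1],u[0]])
    for th,col in zip(ths,cols):
        t=np.radians(th)
        def W(x,y,z):
            x,z=x*np.cos(t)-z*np.sin(t),x*np.sin(t)+z*np.cos(t)
            return np.r_[hub+(.085+x)*u+y*v,.176+z]
        for z in(.014,.040):
            P=[sc*fp(cal,W(.028*np.cos(q),.028*np.sin(q),z)) for q in np.linspace(0,6.283,60)]
            cv2.polylines(im,[np.array(P).astype(np.int32)],True,col,1)
        p=sc*fp(cal,W(0,0,.056));cv2.circle(im,tuple(int(i) for i in p),3,col,-1)
    if crop: im=im[crop[1]*sc:crop[3]*sc,crop[0]*sc:crop[2]*sc]
    cv2.imwrite(f'pics/{out}.png',im)
E
python3 - <<'E'
from w import *
tiltov('wrist4','tv4',1,(0,10,20),crop=(100,180,480,460))
E
```

```text
(no output)
```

View pics/tv4.png

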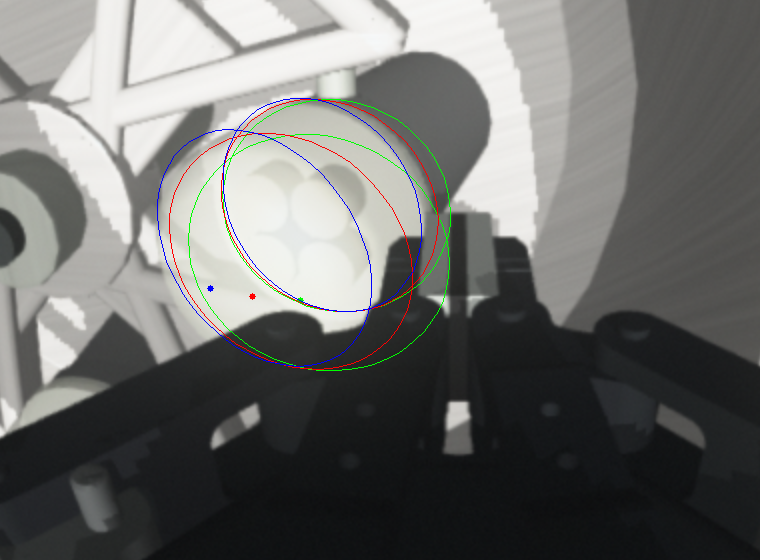

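The cap outline fits about 11° of tilt at r=115.6 mm, which agrees with the geometry. About 5 mm more to go.

>>> send_rows(commands=[1,0,0,-0.05,0,1,0,0,-0.05,0,1,0,0,0,0,1,0,0,0,0,1,0,0,0,0])

```text
time_s: 5.68
eef_pos: [0.5708, 0.1025, 0.2242]
ee_rot: [1.726, 1.571, -3.11]
contact_force: [0.7, -0.4, -0.8]
finger_gap: -0.002
```

```bash
python3 w.py 1; python3 - <<'E'
from w import *
for c in ['wrist','side']: snap(c,c+'5')
tiltov('wrist5','tv5',1,(10,20,30),crop=(100,180,480,460))
tiltov('side5','ts5',1,(0,20,30),cal=get_calibration('side'),fp=proj,crop=(240,110,440,260))
E
```

```text
t 5.67 p [0.5708 0.1025 0.2242] r,lat 0.1108 0.0002 F rad,lat,z [-0.26 -0.77 -0.78] gap -0.002223567701524768
yangle 172.92 zang 82.92 x [-0. -0. -1.]
to r,z.225 [-0.016 -0.003  0.225]
to r,z.225 [-0.016 -0.004 -0.015]
```

View pics/tv5.png

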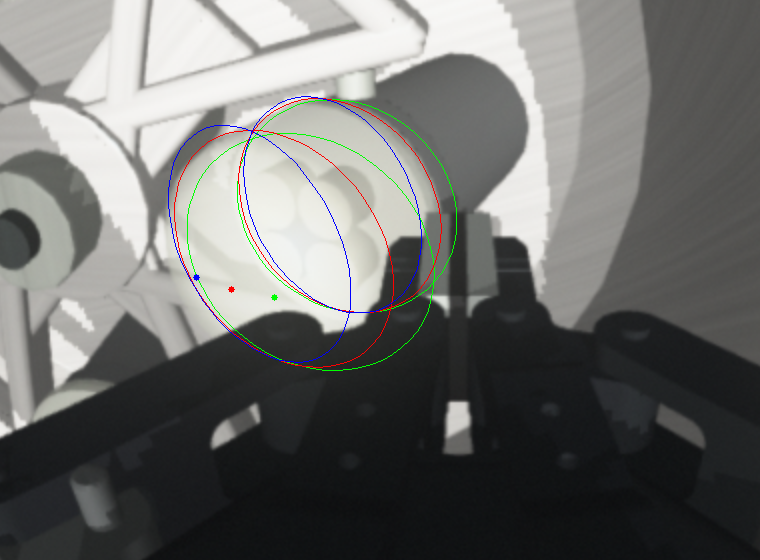

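View pics/ts5.png

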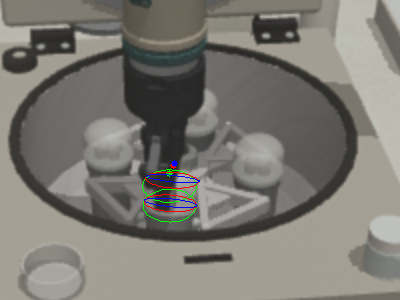

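>>> send_rows(commands=[1,0,0,-0.03,0,1,0,0,0,0,1,0,0,0.1,0,1,0,0,0.2,0,1,0,0,0.25,0])

```text
time_s: 6.4
eef_pos: [0.5741, 0.129, 0.2242]
ee_rot: [1.503, 1.571, 2.951]
contact_force: [0.4, -0.1, -0.2]
finger_gap: -0.001
```

>>> send_rows(commands=[1,-0.2,0,0,0,1,-0.5,0,0,0,1,-0.6,0,0,0,1,-0.7,0,0,0,1,-0.3,0,0,0])

```text
time_s: 7.02
eef_pos: [0.5749, 0.1281, 0.3419]
ee_rot: [-1.263, 1.567, 0.184]
contact_force: [-0.3, 0.3, -0.9]
finger_gap: 0.001
```

```bash
python3 w.py 2; python3 - <<'E'
from w import *
for c in ['wrist']: snap(c,c+'6')
tiltov('wrist6','tv6',1,(-5,0,5),crop=(150,180,480,460))
E
```

```text
t 7.03 p [0.5749 0.1281 0.3419] r,lat 0.0008 0.1367 F rad,lat,z [-0.3   0.31 -0.91] gap 0.0014914414186992643
yangle 172.9 zang 82.9 x [ 0.004  0.001 -1.   ]
to r,z.225 [ 2.343 -2.421 -2.732]
to r,z.225 [ 2.342 -2.181 -2.732]
```

View pics/tv6.png

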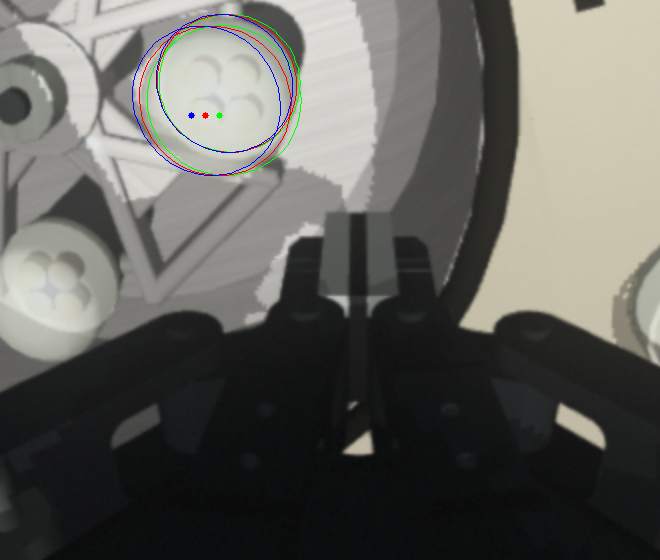

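Bucket 1 is back at 0° (it fits the red and green outlines) and the rotor hasn't moved. On to bucket 2, keeping the same tool orientation and pushing with the tool's y face.

>>> send_rows(commands=[1,0,-0.4,-0.4,0,1,0,-0.7,-0.65,0,1,0,-0.7,-0.65,0,1,0,-0.7,-0.65,0,1,0,-0.38,-0.38,0])

```text
time_s: 7.7
eef_pos: [0.7006, -0.0282, 0.3374]
ee_rot: [2.29, 1.568, -2.549]
contact_force: [0.5, 0.1, 0.3]
finger_gap: 0.0
```

>>> send_rows(commands=[1,0,0,0,0,1,0,0,0,0,1,0,0,0,0,1,0,0,0,0,1,0,0,0,0])

```text
time_s: 8.32
eef_pos: [0.7, -0.0244, 0.3396]
ee_rot: [-0.905, 1.57, 0.543]
contact_force: [0.2, 0.5, -0.4]
finger_gap: 0.002
```

```bash
python3 w.py 2; python3 - <<'E'
from w import *
for c in ['wrist','side']: snap(c,c+'7')
tiltov('wrist7','tv7',1,(-5,0,5))
tiltov('side7','ts7',1,(-5,0,5),cal=get_calibration('side'),fp=proj,crop=(240,110,440,260))
E
```

```text
t 8.32 p [ 0.7    -0.0244  0.3396] r,lat 0.1435 0.0005 F rad,lat,z [ 0.17  0.56 -0.44] gap 0.002216057028694986
yangle 172.96 zang 82.96 x [ 0.  0. -1.]
to r,z.225 [ 2.291  0.43  -0.012]
to r,z.225 [ 2.291  0.67  -0.012]
```

View pics/wrist7.png

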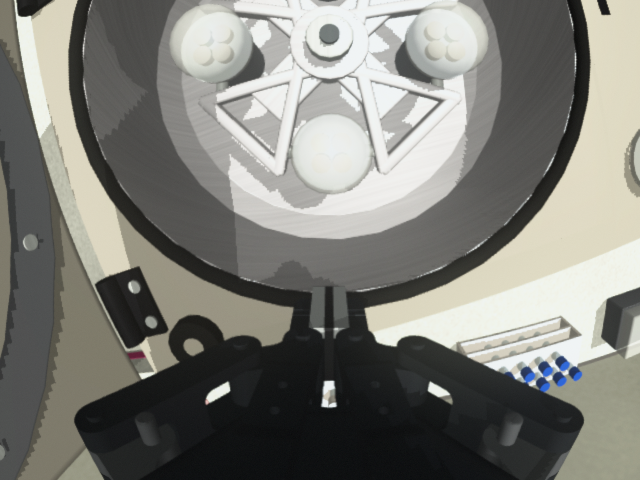

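View pics/ts7.png

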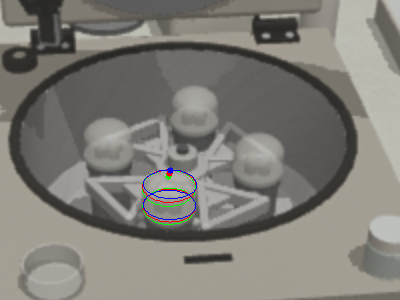

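>>> send_rows(commands=[1,0.3,0,0,0,1,0.6,0,0,0,1,0.7,0,0,0,1,0.5,0,0,0,1,0.2,0.1,0,0])

```text
time_s: 9.05
eef_pos: [0.6937, -0.0244, 0.2214]
ee_rot: [1.683, 1.567, 3.13]
contact_force: [-0.3, -0.2, -0.2]
finger_gap: 0.001
```

>>> send_rows(commands=[1,0,0.1,0,0,1,0,0.12,0,0,1,0,0.1,0,0,1,0,0.06,0,0,1,0,0,0,0])

```text
time_s: 9.68
eef_pos: [0.6763, -0.022, 0.2248]
ee_rot: [-1.27, 1.57, 0.177]
contact_force: [0.6, 0.5, 1.0]
finger_gap: 0.005
```

```bash
python3 w.py 2; python3 - <<'E'
from w import *
for c in ['wrist','side']: snap(c,c+'8')
tiltov('wrist8','tv8',2,(0,10,20),crop=(160,0,480,240))
tiltov('side8','ts8',2,(0,10,20),cal=get_calibration('side'),fp=proj,crop=(240,110,440,260))
E
```

```text
t 9.68 p [ 0.6763 -0.022   0.2248] r,lat 0.1197 0.0001 F rad,lat,z [0.55 0.57 1.04] gap 0.0049645341461098495
yangle 172.92 zang 82.92 x [ 0.001  0.    -1.   ]
to r,z.225 [-0.004 -0.047 -0.003]
to r,z.225 [-0.004  0.193 -0.003]
```

View pics/tv8.png

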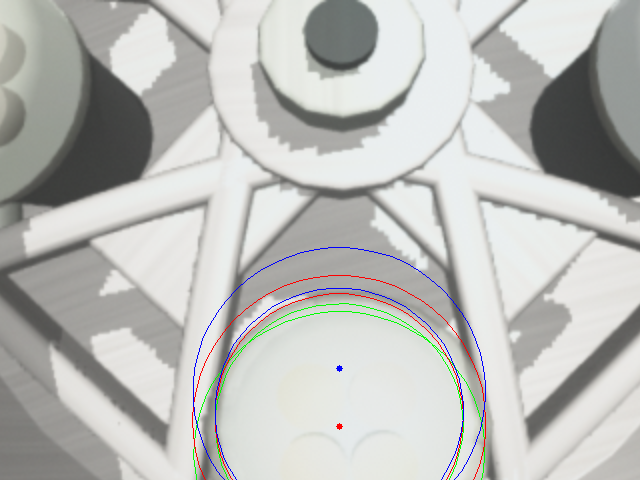

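View pics/ts8.png

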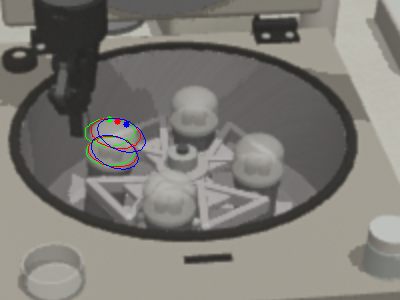

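>>> send_rows(commands=[1,0,0.05,0,0,1,0,0.03,0,0,1,0,0,0,0,1,0,0,0,0,1,0,0,0,0])

```text
time_s: 10.4
eef_pos: [0.6723, -0.0216, 0.2242]
ee_rot: [1.56, 1.571, 3.007]
contact_force: [0.1, -0.7, 0.7]
finger_gap: 0.003
```

```bash
python3 w.py 2; python3 - <<'E'
from w import *
for c in ['wrist','side']: snap(c,c+'9')
tiltov('wrist9','tv9',2,(10,20,30),crop=(140,100,520,380))
tiltov('side9','ts9',2,(0,10,20),cal=get_calibration('side'),fp=proj,crop=(250,130,360,230))
im=cv2.imread('pics/ts9.png');cv2.imwrite('pics/ts9.png',cv2.resize(im,None,fx=3,fy=3))
E
```

```text
t 10.4 p [ 0.6723 -0.0216  0.2242] r,lat 0.1157 0.0 F rad,lat,z [ 0.15 -0.72  0.74] gap 0.0034752612762484502
yangle 172.92 zang 82.92 x [-0.  0. -1.]
to r,z.225 [-0.015 -0.126 -0.   ]
to r,z.225 [-0.015  0.114 -0.   ]
```

View pics/tv9.png

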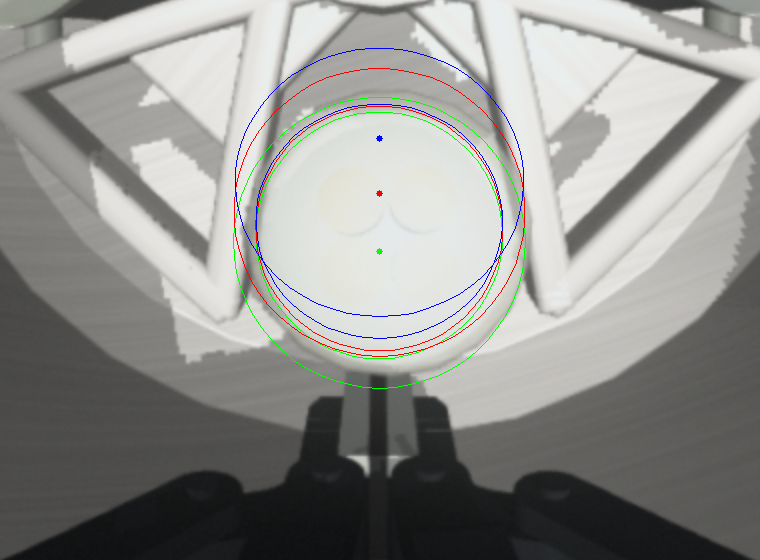

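View pics/ts9.png

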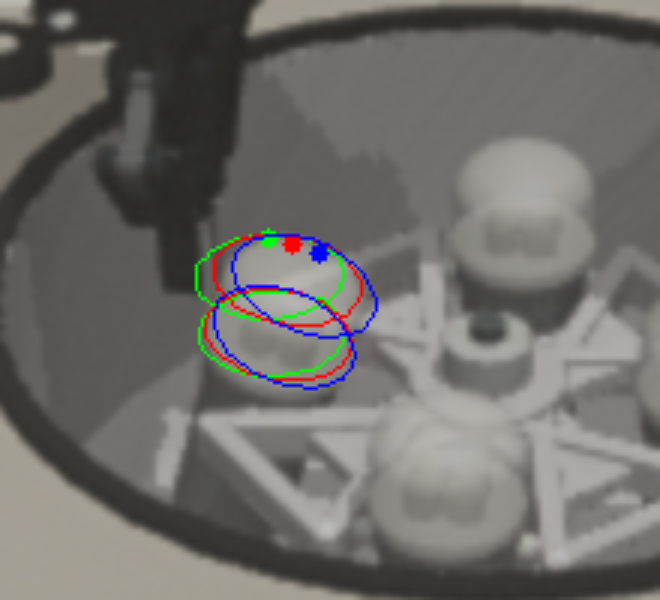

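About 12–13° so far (the wrist outline's top edge is at row 93, against 97 for the 10° model). Another 4 mm.

>>> send_rows(commands=[1,0,0.04,0,0,1,0,0.04,0,0,1,0,0,0,0,1,0,0,0,0,1,0,0,0,0])

```text
time_s: 11.12
eef_pos: [0.6684, -0.0211, 0.2243]
ee_rot: [-0.909, 1.571, 0.538]
contact_force: [1.3, -0.7, 1.9]
finger_gap: -0.004
```

```bash
python3 w.py 2; python3 - <<'E'
from w import *
for c in ['wrist','side']: snap(c,c+'10')
tiltov('wrist10','tv10',2,(10,20,30),crop=(140,100,520,380))
tiltov('side10','ts10',2,(10,20,30),cal=get_calibration('side'),fp=proj,crop=(250,130,360,230))
im=cv2.imread('pics/ts10.png');cv2.imwrite('pics/ts10.png',cv2.resize(im,None,fx=3,fy=3))
E
```

```text
t 11.12 p [ 0.6684 -0.0211  0.2243] r,lat 0.1117 0.0001 F rad,lat,z [ 1.38 -0.56  1.91] gap -0.004263439374698932
yangle 172.92 zang 82.92 x [ 0.  0. -1.]
to r,z.225 [-0.014 -0.205 -0.001]
to r,z.225 [-0.014  0.035 -0.001]
```

View pics/tv10.png

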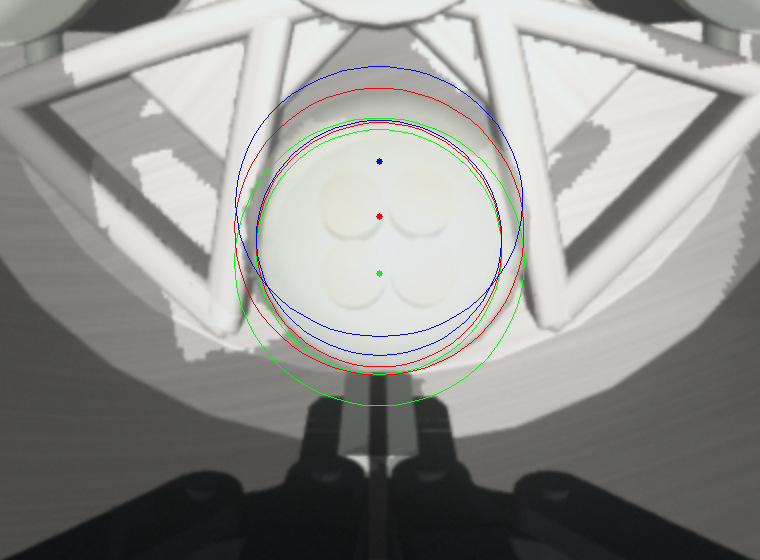

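View pics/ts10.png

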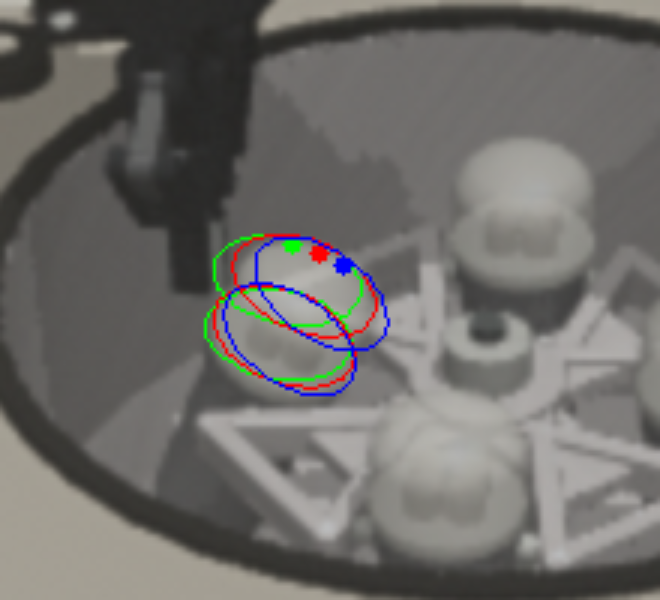

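Bucket 2 is at about 19–20° in both views. A final half-millimetre, then back off and rise.

>>> send_rows(commands=[1,0,0.015,0,0,1,0,0,0,0,1,0,-0.1,0,0,1,0,-0.2,0,0,1,0,-0.25,0,0])

```text
time_s: 11.85
eef_pos: [0.6954, -0.0244, 0.224]
ee_rot: [1.615, 1.57, 3.062]
contact_force: [-0.1, -0.8, -0.9]
finger_gap: -0.003
```

>>> send_rows(commands=[1,-0.2,0,0,0,1,-0.5,0,0,0,1,-0.7,0,0,0,1,-0.7,0,0,0,1,-0.3,0,0,0])

```text
time_s: 12.48
eef_pos: [0.6955, -0.0245, 0.3472]
ee_rot: [-1.465, 1.567, -0.018]
contact_force: [-0.2, 0.1, -0.2]
finger_gap: 0.0
```

>>> send_rows(commands=[1,0,0,0,0,1,0,0,0,0,1,0,0,0,0,1,0,0,0,0,1,0,0,0,0])

```text
time_s: 13.1
eef_pos: [0.6948, -0.0244, 0.3438]
ee_rot: [1.648, 1.57, 3.095]
contact_force: [0.7, -0.5, 0.1]
finger_gap: -0.0
```

```bash
python3 w.py 3; python3 - <<'E'
from w import *
for c in ['wrist','side']: snap(c,c+'11')
tiltov('wrist11','tv11',2,(-5,0,5),crop=(140,100,520,380))
tiltov('side11','ts11',2,(-5,0,5),cal=get_calibration('side'),fp=proj,crop=(250,130,360,230))
im=cv2.imread('pics/ts11.png');cv2.imwrite('pics/ts11.png',cv2.resize(im,None,fx=3,fy=3))
E
```

```text
t 13.1 p [ 0.6948 -0.0244  0.3438] r,lat 0.0 0.1383 F rad,lat,z [0.39 0.73 0.09] gap -4.924610251542907e-06
yangle 172.91 zang 82.91 x [-0.001  0.    -1.   ]
to r,z.225 [ 2.379  2.761 -2.443]
to r,z.225 [ 2.379  2.761 -2.203]
```

View pics/ts11.png

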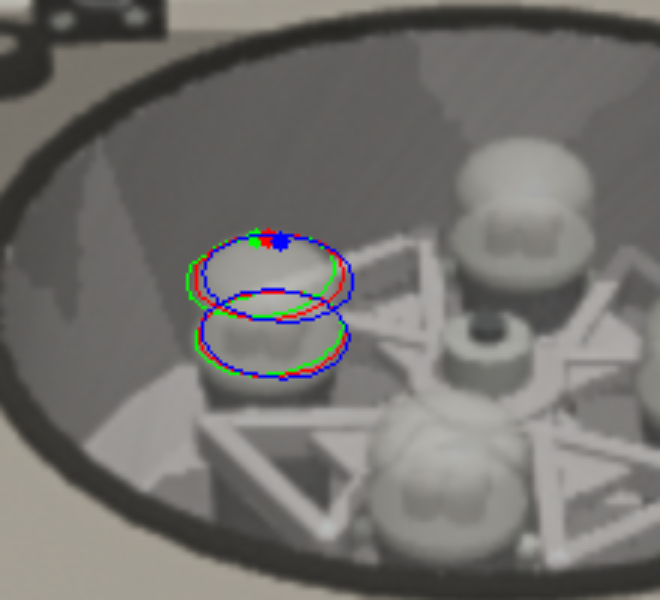

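View pics/wrist11.png

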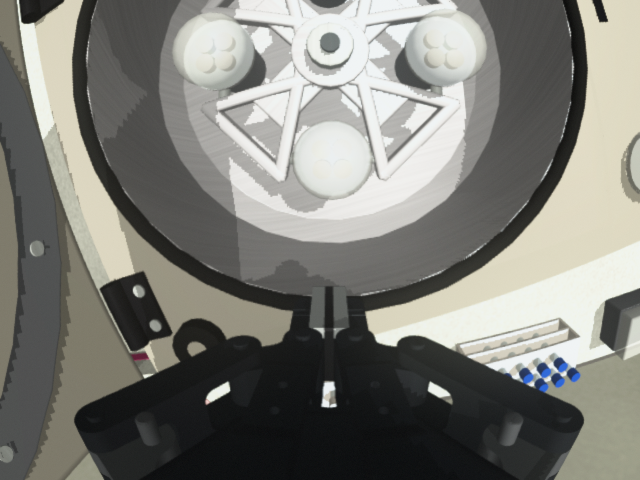

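```bash
python3 - <<'E'
from w import *
print(np.round(read_state()['joint_pos'],3))
# lid geometry: lid lower edge / front face in top view; wings in wrist
k=get_calibration('wrist');R,p=Rt()
o=np.array(k['R']).T
T=-o@np.array(k['t'])
for x in(-.045,-.055,-.065,-.075):
  # where along tool z does the pixel (78,420) ray hit tool-x plane
  f=240/np.tan(np.radians(k['vfov'])/2);d=np.array([78-k['cx'],415-k['cy']]);r=np.hypot(*d);th=r/f
  v=R.T@(o@np.r_[np.sin(th)*d/r,np.cos(th)]);c=R.T@(T-p);q=c+v*(x-c[0])/v[0];print(x,q.round(3))
E
```

```text
[-0.089  0.632  0.163  1.234 -0.1    1.283  1.518]
-0.045 [-0.045 -0.022 -0.094]
-0.055 [-0.055 -0.011 -0.083]
-0.065 [-0.065  0.001 -0.072]
-0.075 [-0.075  0.012 -0.06 ]
```

The knuckle linkages reach about ±70 mm along tool z, which is too close to the lid at bucket 3. I'll turn the tool 90° first.

>>> send_rows(commands=[1,0,0,0,1,1,0,0,0,1,1,0,0,0,1,1,0,0,0,1,1,0,0,0,1])

```text
time_s: 13.82
eef_pos: [0.6949, -0.0244, 0.3443]
ee_rot: [0.229, 1.571, 1.237]
contact_force: [0.1, 0.3, 0.2]
finger_gap: -0.005
```

>>> send_rows(commands=[1,0,0,0,1,1,0,0,0,1,1,0,0,0,1,1,0,0,0,1,1,0,0,0,1])

```text
time_s: 14.45
eef_pos: [0.6949, -0.0243, 0.3443]
ee_rot: [0.537, 1.571, 1.108]
contact_force: [-0.3, 0.5, -0.3]
finger_gap: -0.0
```

>>> send_rows(commands=[1,0,0,0,1,1,0,0,0,1,1,0,0,0,1,1,0,0,0,1,1,0,0,0,1])

```text
time_s: 15.08
eef_pos: [0.6949, -0.0243, 0.3443]
ee_rot: [1.293, 1.571, 1.429]
contact_force: [-0.3, 0.3, 0.1]
finger_gap: 0.001
```

>>> send_rows(commands=[1,0,0,0,1,1,0,0,0,1,1,0,0,0,1,1,0,0,0,0,1,0,0,0,0])

```text
time_s: 15.7
eef_pos: [0.6949, -0.0243, 0.3443]
ee_rot: [2.09, 1.571, 1.968]
contact_force: [-0.6, -0.1, 0.1]
finger_gap: -0.005
```

```bash
python3 w.py 3; python3 -c "
from h import *
print(np.round(read_state()['joint_pos'],3))"
```

```text
t 15.7 p [ 0.6949 -0.0243  0.3443] r,lat -0.0001 0.1384 F rad,lat,z [ 0.14 -0.57  0.13] gap -0.004534665826493585
yangle 83.0 zang -7.0 x [-0.  0. -1.]
to r,z.225 [ 2.386 -2.442 -2.768]
to r,z.225 [ 2.386 -2.202 -2.768]
[-0.284  0.68   0.562  1.242 -0.353  1.316  0.142]
```

>>> send_rows(commands=[1,0,-0.4,-0.4,0,1,0,-0.7,-0.65,0,1,0,-0.7,-0.65,0,1,0,-0.65,-0.65,0,1,0,-0.41,-0.42,0])

```text
time_s: 16.32
eef_pos: [0.5379, -0.1511, 0.3448]
ee_rot: [-0.472, 1.57, -0.597]
contact_force: [-0.1, 0.2, 0.3]
finger_gap: 0.001
```

>>> send_rows(commands=[1,0,0,0,0,1,0,0,0,0,1,0,0,0,0,1,0,0,0,0,1,0,0,0,0])

```text
time_s: 16.95
eef_pos: [0.5401, -0.1488, 0.3441]
ee_rot: [-2.818, 1.57, -2.941]
contact_force: [-0.3, 0.9, -0.4]
finger_gap: -0.002
```

```bash
python3 w.py 3; python3 - <<'E'
from w import *
for c in ['wrist','side']: snap(c,c+'12')
E
```

```text
t 16.95 p [ 0.5401 -0.1488  0.3441] r,lat 0.1424 -0.0001 F rad,lat,z [-0.86 -0.45 -0.36] gap -0.002292609737079196
yangle 82.96 zang -7.04 x [-0. -0. -1.]
to r,z.225 [2.381e+00 4.090e-01 2.000e-03]
to r,z.225 [2.381e+00 6.490e-01 2.000e-03]
```

View pics/wrist12.png

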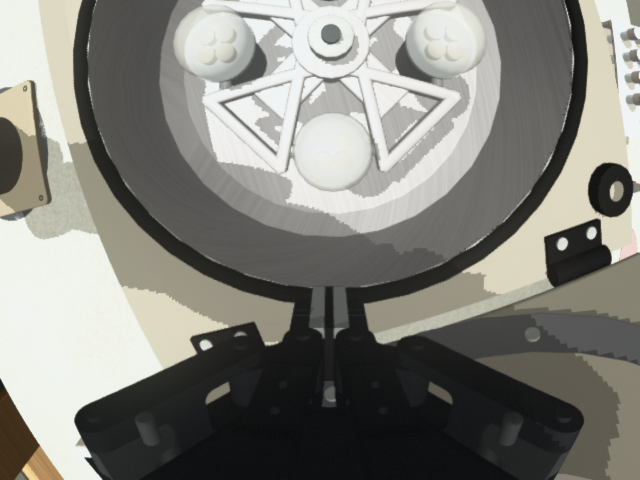

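View pics/side12.png

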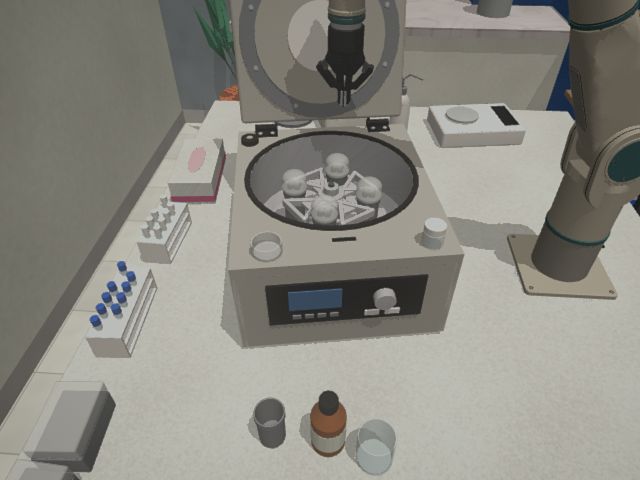

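The wrist view shows clear gaps to the lid hinges at (575,255) and (230,338). Going down.

>>> send_rows(commands=[1,0.2,0.06,0,0,1,0.5,0,0,0,1,0.6,0,0,0,1,0.6,0,0,0,1,0.48,0.05,0,0])

```text
time_s: 17.68
eef_pos: [0.5398, -0.1434, 0.2235]
ee_rot: [3.106, 1.569, 2.983]
contact_force: [-0.3, -0.5, 0.4]
finger_gap: -0.003
```

>>> send_rows(commands=[1,0,0.1,0,0,1,0,0.12,0,0,1,0,0.1,0,0,1,0,0.1,0,0,1,0,0,0,0])

```text
time_s: 18.3
eef_pos: [0.5434, -0.1223, 0.2257]
ee_rot: [0.38, 1.57, 0.257]
contact_force: [0.8, -0.2, 1.1]
finger_gap: 0.004
```

```bash
python3 w.py 3; python3 - <<'E'
from w import *
for c in ['wrist']: snap(c,c+'13')
tiltov('wrist13','tv13',3,(0,10,20),crop=(140,80,520,360))
E
```

```text
t 18.3 p [ 0.5434 -0.1223  0.2257] r,lat 0.1157 0.0 F rad,lat,z [0.12 0.83 1.1 ] gap 0.003730389914540171
yangle 82.96 zang -7.04 x [ 0.001  0.    -1.   ]
to r,z.225 [ 0.014 -0.126 -0.001]
to r,z.225 [ 0.014  0.114 -0.001]
```

View pics/tv13.png

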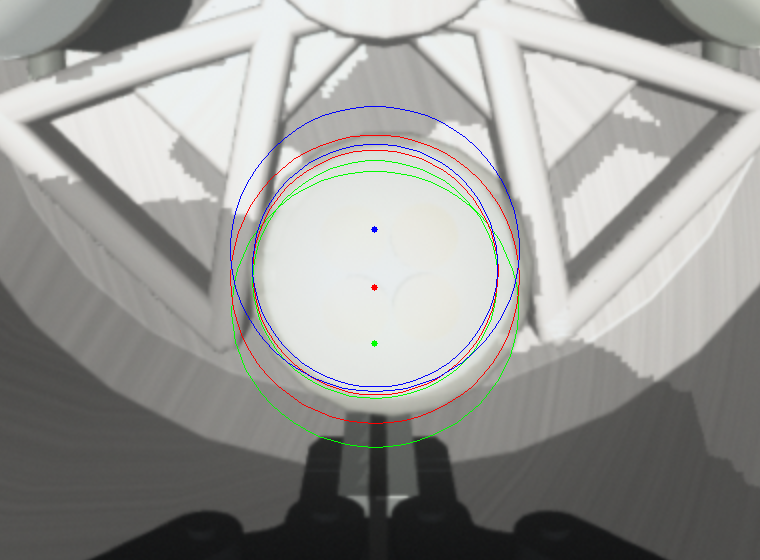

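```bash
cat > m.py <<'E'
from w import *
def model(n,th,off=0):
    u=U[n];t=np.radians(th);return np.r_[hub+(.085+off-.056*np.sin(t))*u,.176+.056*np.cos(t)]
def meas(n,cams=('wrist','side')):
    for c in cams:
        snap(c,f'm_{c}');k=get_calibration(c);fp=fproj if c=='wrist' else proj
        P={th:fp(k,model(n,th)) for th in range(-10,46)}
        L=landmark_of(f'cap_{n}',c);C=cut_out(f'cap_{n}',c)
        L=sorted(L,key=lambda r:np.linalg.norm(np.array(r['pixel'])-P[10]))[:1]
        for r in L:
            b=min(P,key=lambda t:np.linalg.norm(P[t]-r['pixel']));print(c,'lm',np.round(r['pixel'],1),round(r['score'],2),'0/10/20/30',[P[t].round(0).tolist() for t in(0,10,20,30)],'best',b,'res',np.linalg.norm(P[b]-r['pixel']).round(1))
        for r in sorted(C,key=lambda r:np.linalg.norm(np.array(r['pixel'])-P[10]))[:1]:
            y,x=np.nonzero(r['pixels']);print(c,'cut bbox',x.min(),x.max(),y.min(),y.max(),len(x))
if __name__=='__main__': meas(int(sys.argv[1]),sys.argv[2].split(','))
E
python3 m.py 3 wrist,side; python3 - <<'E'
from w import *
tiltov('m_side','ts13',3,(0,10,20),cal=get_calibration('side'),fp=proj,crop=(280,110,390,210))
im=cv2.imread('pics/ts13.png');cv2.imwrite('pics/ts13.png',cv2.resize(im,None,fx=3,fy=3))
E
```

```text
wrist lm [335.7 218.3] 0.75 0/10/20/30 [[328.0, 251.0], [328.0, 223.0], [328.0, 194.0], [328.0, 167.0]] best 12 res 8.2
wrist cut bbox 264 406 145 287 15959
side lm [335.8 156.6] 0.9 0/10/20/30 [[339.0, 154.0], [338.0, 157.0], [337.0, 160.0], [337.0, 163.0]] best 12 res 2.2
side cut bbox 325 348 154 185 620
```

View pics/ts13.png

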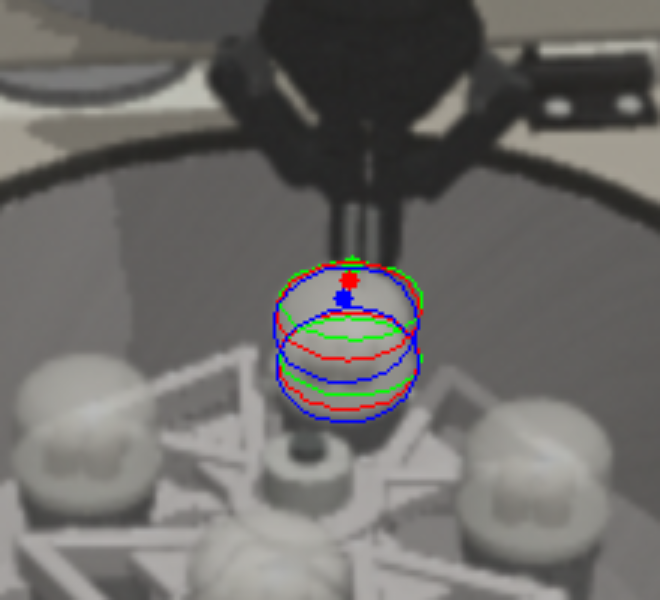

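Both cameras' landmarks fit about 12° (side outline nearer 15°). Another 3 mm.

>>> send_rows(commands=[1,0,0.03,0,0,1,0,0.03,0,0,1,0,0,0,0,1,0,0,0,0,1,0,0,0,0])

```text
time_s: 19.27
eef_pos: [0.5435, -0.1199, 0.2253]
ee_rot: [2.565, 1.571, 2.441]
contact_force: [-0.1, -0.4, 0.7]
finger_gap: -0.001
```

```bash
python3 w.py 3;python3 m.py 3 wrist,side; python3 - <<'E'
from w import *
tiltov('m_side','ts14',3,(10,20,30),cal=get_calibration('side'),fp=proj,crop=(280,110,390,210))
im=cv2.imread('pics/ts14.png');cv2.imwrite('pics/ts14.png',cv2.resize(im,None,fx=3,fy=3))
tiltov('m_wrist','tv14',3,(10,20,30),crop=(140,80,520,360))
E
```

```text
t 19.27 p [ 0.5435 -0.1199  0.2253] r,lat 0.1133 -0.0002 F rad,lat,z [ 0.46 -0.07  0.69] gap -0.0005363420439378515
yangle 82.91 zang -7.09 x [-0.  0. -1.]
to r,z.225 [ 0.005 -0.174  0.005]
to r,z.225 [0.005 0.066 0.004]
wrist lm [338.7 214.8] 0.72 0/10/20/30 [[328.0, 259.0], [328.0, 231.0], [328.0, 203.0], [328.0, 176.0]] best 16 res 11.0
wrist cut bbox 67 237 0 114 15724
side lm [334.2 158.4] 0.96 0/10/20/30 [[339.0, 154.0], [338.0, 157.0], [337.0, 160.0], [337.0, 163.0]] best 18 res 3.3
side cut bbox 325 348 154 185 623
```

View pics/ts14.png

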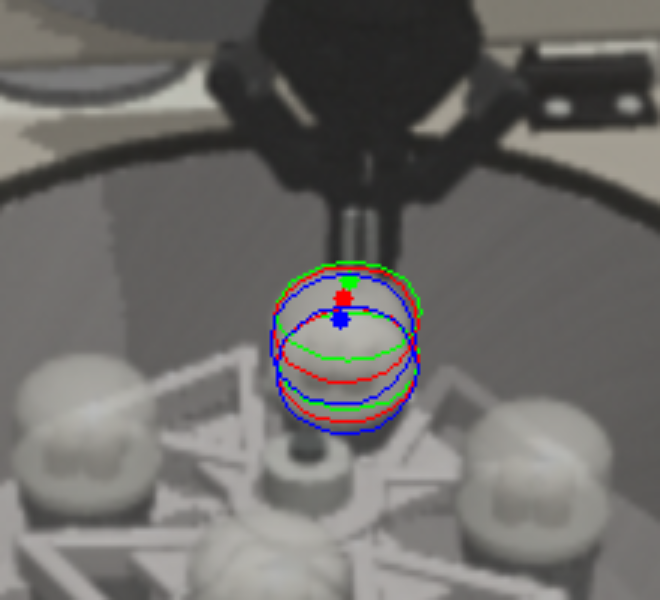

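View pics/tv14.png

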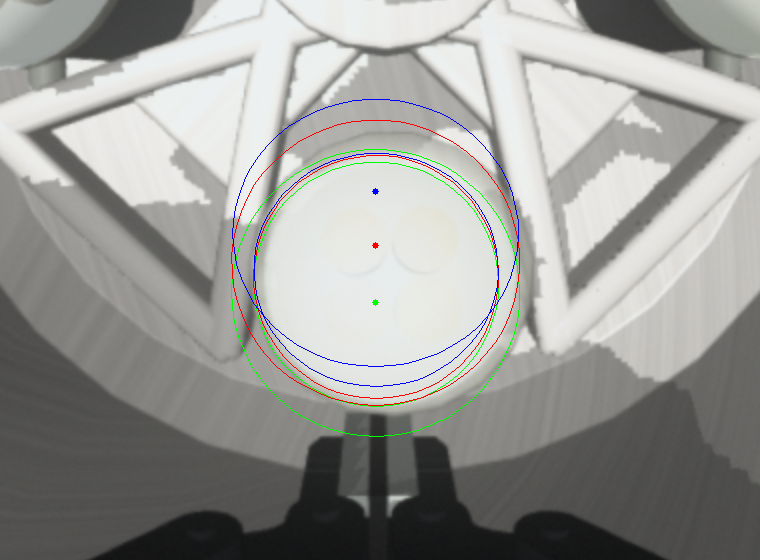

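Now at about 16–18°. Another 1.75 mm, then a check.

>>> send_rows(commands=[1,0,0.035,0,0,1,0,0,0,0,1,0,0,0,0,1,0,0,0,0,1,0,0,0,0])

```text
time_s: 20.2
eef_pos: [0.5437, -0.1182, 0.2253]
ee_rot: [0.586, 1.571, 0.462]
contact_force: [-0.2, -0.6, 1.0]
finger_gap: -0.001
```

```bash
python3 w.py 3;python3 m.py 3 wrist,side; python3 - <<'E'
from w import *
tiltov('m_side','ts15',3,(10,20,30),cal=get_calibration('side'),fp=proj,crop=(280,110,390,210))
im=cv2.imread('pics/ts15.png');cv2.imwrite('pics/ts15.png',cv2.resize(im,None,fx=3,fy=3))
E
```

```text
t 20.2 p [ 0.5437 -0.1182  0.2253] r,lat 0.1116 -0.0002 F rad,lat,z [ 0.67 -0.12  0.97] gap -0.0005826105934432896
yangle 82.91 zang -7.09 x [ 0.  0. -1.]
to r,z.225 [ 0.006 -0.208  0.005]
to r,z.225 [0.006 0.032 0.004]
wrist lm [335.8 209.8] 0.91 0/10/20/30 [[328.0, 264.0], [328.0, 236.0], [328.0, 208.0], [328.0, 181.0]] best 19 res 8.2
wrist cut bbox 264 405 147 287 15621
side lm [336.2 161.2] 0.72 0/10/20/30 [[339.0, 154.0], [338.0, 157.0], [337.0, 160.0], [337.0, 163.0]] best 25 res 0.8
side cut bbox 325 348 155 186 595
```

View pics/ts15.png

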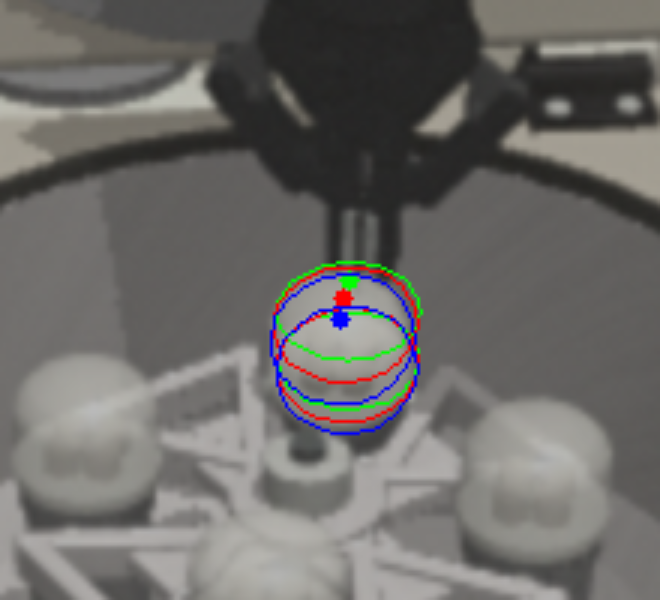

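Bucket 3 is at about 20°: wrist fit 19°, side fit 25° at coarse resolution. Back off and rise.

>>> send_rows(commands=[1,0,0,0,0,1,0,-0.05,0,0,1,0,-0.12,0,0,1,0,-0.17,0,0,1,0,-0.2,0,0])

```text
time_s: 21.12
eef_pos: [0.5402, -0.1458, 0.2253]
ee_rot: [-2.176, 1.571, -2.3]
contact_force: [0.8, -0.2, -0.4]
finger_gap: -0.003
```

>>> send_rows(commands=[1,-0.2,0,0,0,1,-0.5,0,0,0,1,-0.7,0,0,0,1,-0.7,0,0,0,1,-0.3,0,0,0])

```text
time_s: 21.75
eef_pos: [0.5411, -0.1453, 0.3477]
ee_rot: [-0.022, 1.567, -0.146]
contact_force: [0.2, -0.0, 0.3]
finger_gap: -0.002
```

>>> send_rows(commands=[1,0,0.4,-0.4,0,1,0,0.65,-0.65,0,1,0,0.65,-0.65,0,1,0,0.65,-0.65,0,1,0,0.4,-0.36,0])

```text
time_s: 22.38
eef_pos: [0.4209, 0.01, 0.3448]
ee_rot: [2.782, 1.569, 2.661]
contact_force: [-0.2, -0.0, 0.3]
finger_gap: 0.002
```

>>> send_rows(commands=[1,0,0,0,0,1,0,0,0,0,1,0,0,0,0,1,0,0,0,0,1,0,0,0,0])

```text
time_s: 23.0
eef_pos: [0.423, 0.0077, 0.3452]
ee_rot: [-1.999, 1.571, -2.124]
contact_force: [1.4, -0.4, -0.4]
finger_gap: 0.0
```

```bash
python3 w.py 4;python3 m.py 3 side; python3 - <<'E'
from w import *
snap('wrist','wrist16')
tiltov('m_side','ts16',3,(-5,0,5),cal=get_calibration('side'),fp=proj,crop=(280,110,390,210))
im=cv2.imread('pics/ts16.png');cv2.imwrite('pics/ts16.png',cv2.resize(im,None,fx=3,fy=3))
E
```

```text
t 23.0 p [0.423  0.0077 0.3452] r,lat 0.1354 0.0013 F rad,lat,z [-1.45  0.17 -0.37] gap 0.0002014076391657588
yangle 82.86 zang -7.14 x [-0. -0. -1.]
to r,z.225 [2.404 0.027 0.267]
to r,z.225 [2.404 0.028 0.507]
side lm [336.7 155.3] 0.63 0/10/20/30 [[339.0, 154.0], [338.0, 157.0], [337.0, 160.0], [337.0, 163.0]] best 7 res 1.6
side cut bbox 325 347 154 183 576
```

View pics/ts16.png

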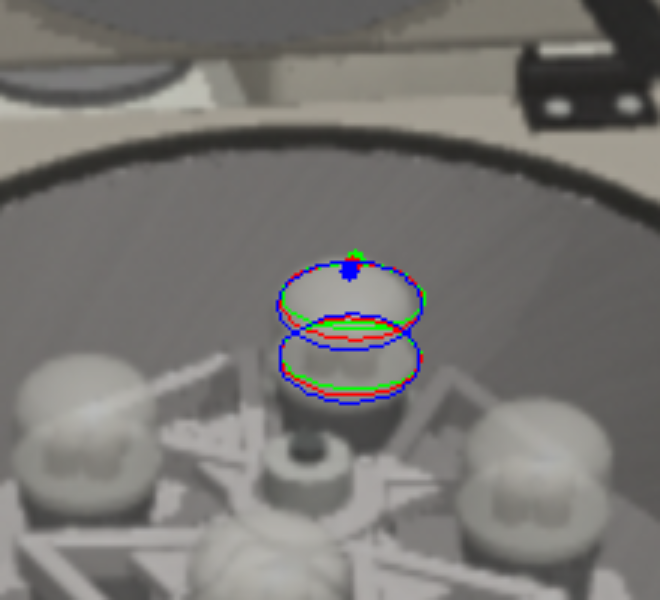

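View pics/wrist16.png

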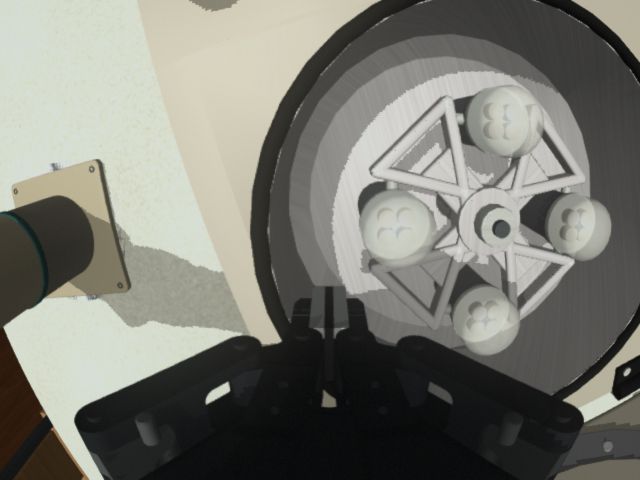

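Bucket 3 hangs straight in the side view (it matches the 0° outline). Going down outside bucket 4.

>>> send_rows(commands=[1,0.2,0.03,-0.06,0,1,0.5,0,0,0,1,0.6,0,0,0,1,0.6,0,0,0,1,0.5,0,0,0])

```text
time_s: 23.82
eef_pos: [0.4192, 0.0102, 0.2237]
ee_rot: [-2.779, 1.569, -2.902]
contact_force: [-0.4, -0.8, -0.1]
finger_gap: -0.001
```

```bash
python3 w.py 4; python3 - <<'E'
from w import *
snap('wrist','wrist17');snap('side','side17')
tiltov('wrist17','tv17',4,(-5,0,5),crop=(260,100,640,380))
d=cv2.absdiff(cv2.imread('pics/side17.png'),cv2.imread('pics/side0.png')).max(2)
print('b3 diff',d[145:185,322:352].mean(),'b2',d[165:210,278:308].mean(),'b1',d[190:228,310:342].mean())
E
```

```text
t 23.82 p [0.4192 0.0102 0.2237] r,lat 0.1394 -0.0007 F rad,lat,z [ 0.29  0.88 -0.06] gap -0.0012720619047886471
yangle 82.92 zang -7.08 x [-0.001 -0.    -1.   ]
to r,z.225 [-0.026 -0.013  0.348]
to r,z.225 [-0.026 -0.013  0.588]
b3 diff 3.8825 b2 2.1133333333333333 b1 1.9851973684210527
```

View pics/tv17.png

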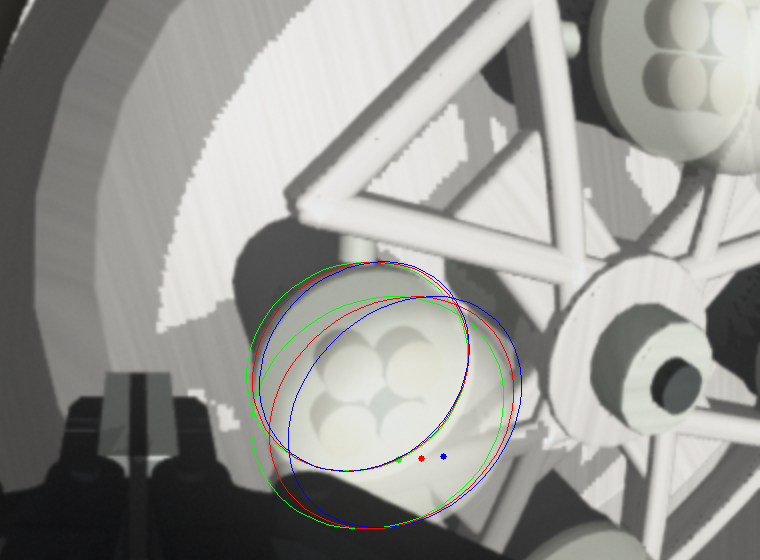

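>>> send_rows(commands=[1,0,0,0.16,0,1,0,0,0.14,0,1,0,0,0.08,0,1,0,0,0.08,0,1,0,0,0,0])

```text
time_s: 24.55
eef_pos: [0.4433, 0.0072, 0.2255]
ee_rot: [0.109, 1.57, -0.014]
contact_force: [-0.0, 0.1, -0.2]
finger_gap: -0.004
```

```bash
python3 w.py 4; python3 m.py 4 wrist,side; python3 - <<'E'
from w import *
tiltov('m_wrist','tv18',4,(0,10,20),crop=(220,100,600,380))
E
```

```text
t 24.55 p [0.4433 0.0072 0.2255] r,lat 0.1151 -0.0006 F rad,lat,z [ 0.05 -0.13 -0.24] gap -0.0036202510371701065
yangle 82.92 zang -7.08 x [ 0.001 -0.    -1.   ]
to r,z.225 [ 0.009 -0.013 -0.137]
to r,z.225 [ 0.009 -0.013  0.103]
wrist lm [437.1 329.3] 0.82 0/10/20/30 [[407.0, 330.0], [431.0, 328.0], [452.0, 323.0], [469.0, 317.0]] best 13 res 2.8
wrist cut bbox 319 481 208 349 14765
side lm [365.8 178.4] 0.7 0/10/20/30 [[371.0, 178.0], [366.0, 178.0], [362.0, 179.0], [358.0, 180.0]] best 11 res 0.2
side cut bbox 353 380 177 219 755
```

View pics/tv18.png

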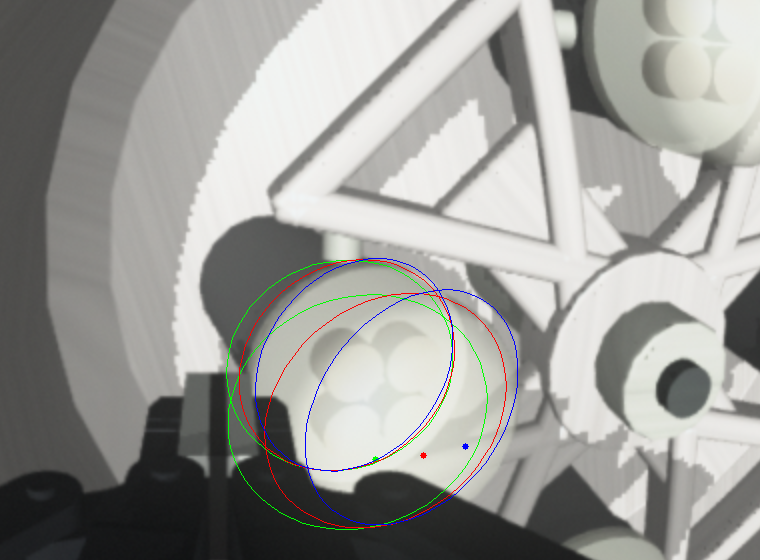

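Bucket 4 is at about 12°. Another 4.5 mm.

>>> send_rows(commands=[1,0,0,0.05,0,1,0,0,0.04,0,1,0,0,0,0,1,0,0,0,0,1,0,0,0,0])

```text
time_s: 25.48
eef_pos: [0.4473, 0.0067, 0.2253]
ee_rot: [-3.126, 1.571, 3.034]
contact_force: [-0.3, 0.4, 0.0]
finger_gap: -0.001
```

```bash
python3 w.py 4; python3 m.py 4 wrist,side; python3 - <<'E'
from w import *
tiltov('m_wrist','tv19',4,(10,20,30),crop=(220,100,600,380))
E
```

```text
t 25.48 p [0.4473 0.0067 0.2253] r,lat 0.1111 -0.0006 F rad,lat,z [ 0.39 -0.33  0.01] gap -0.000983017282380896
yangle 82.92 zang -7.08 x [-0.  0. -1.]
to r,z.225 [ 0.005 -0.013 -0.217]
to r,z.225 [ 0.005 -0.012  0.023]
wrist lm [439.7 327.4] 0.78 0/10/20/30 [[396.0, 330.0], [420.0, 328.0], [442.0, 324.0], [459.0, 318.0]] best 19 res 2.9
wrist cut bbox 305 476 207 348 15241
side lm [361.1 180.2] 0.7 0/10/20/30 [[371.0, 178.0], [366.0, 178.0], [362.0, 179.0], [358.0, 180.0]] best 22 res 1.3
side cut bbox 352 381 177 216 736
```

View pics/tv19.png

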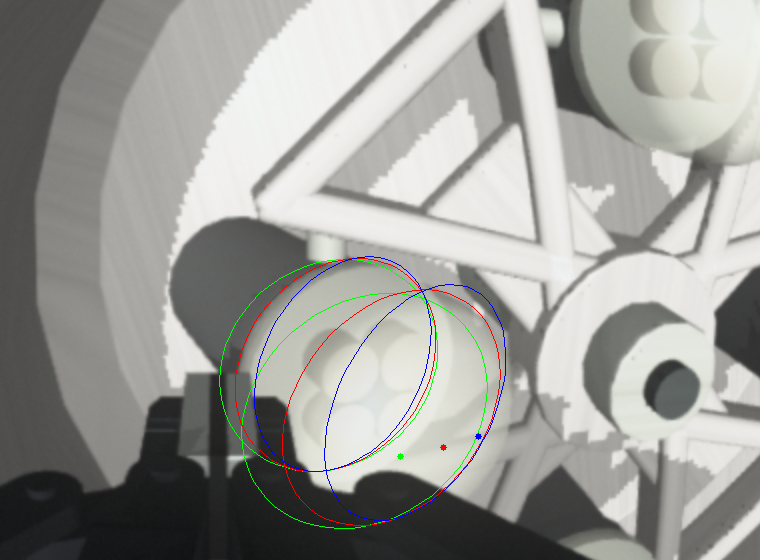

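Bucket 4 is at about 20° (wrist fit 19°, side fit 22°). Back off, rise clear and wait.

>>> send_rows(commands=[1,0,0,0,0,1,0,0,-0.05,0,1,0,0,-0.12,0,1,0,0,-0.17,0,1,0,0,-0.2,0])

```text
time_s: 26.4
eef_pos: [0.4197, 0.01, 0.2253]
ee_rot: [2.749, 1.571, 2.626]
contact_force: [-0.3, 0.1, 0.5]
finger_gap: 0.0
```

>>> send_rows(commands=[1,-0.2,0,0,0,1,-0.5,0,0,0,1,-0.7,0,0,0,1,-0.7,0,0,0,1,-0.5,0,0,0])

```text
time_s: 27.02
eef_pos: [0.4211, 0.0097, 0.3575]
ee_rot: [0.291, 1.568, 0.167]
contact_force: [-0.3, 0.6, -1.2]
finger_gap: -0.0
```

>>> send_rows(commands=[1,0,0,0,0,1,0,0,0,0,1,0,0,0,0,1,0,0,0,0,1,0,0,0,0])

```text
time_s: 27.65
eef_pos: [0.4204, 0.0099, 0.355]
ee_rot: [-2.618, 1.57, -2.742]
contact_force: [-0.0, -0.8, -1.0]
finger_gap: 0.002
```

>>> send_rows(commands=[1,0,0,0,0,1,0,0,0,0,1,0,0,0,0,1,0,0,0,0,1,0,0,0,0])

```text
time_s: 28.28
eef_pos: [0.4206, 0.01, 0.3553]
ee_rot: [0.65, 1.571, 0.526]
contact_force: [-0.0, 0.0, 0.1]
finger_gap: 0.002
```

```bash
python3 w.py 4; python3 - <<'E'
from w import *
a=snap('side','side20');snap('wrist','wrist20');b=capture('side')
print('between frames',cv2.absdiff(a,b).max())
d=cv2.absdiff(cv2.imread('pics/side20.png'),cv2.imread('pics/side0.png')).max(2)
for n,(x0,x1,y0,y1) in {'b1':(310,342,190,228),'b2':(278,308,165,210),'b3':(322,352,145,185),'b4':(353,383,170,215),'scap':(248,284,230,262),'jar':(418,450,215,250),'cush':(238,262,130,148),'bench':(245,400,380,475)}.items(): print(n,d[y0:y1,x0:x1].mean().round(1))
tiltov('side20','ts20',4,(-5,0,5),cal=get_calibration('side'),fp=proj,crop=(230,110,450,270))
E
```

```text
t 28.27 p [0.4206 0.01   0.3553] r,lat 0.138 -0.0006 F rad,lat,z [ 0.03 -0.    0.12] gap 0.0024796892442646603
yangle 82.91 zang -7.09 x [ 0.  0. -1.]
to r,z.225 [ 2.607 -0.012  0.32 ]
to r,z.225 [ 2.607 -0.012  0.56 ]
between frames 25
b1 2.5
b2 1.7
b3 4.5
b4 6.6
scap 1.2
jar 1.7
cush 1.3
bench 1.2
```

View pics/side20.png

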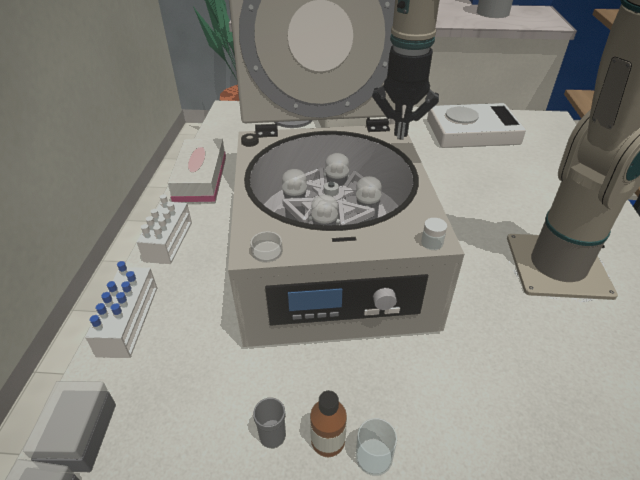

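View pics/wrist20.png

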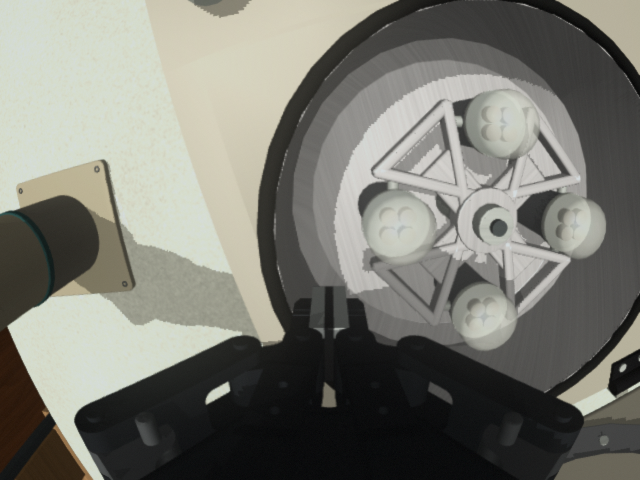

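```bash
python3 - <<'E'
from w import *
a=capture('side');b=capture('side');d=cv2.absdiff(a,b).max(2);print(d[140:230,270:390].mean(),d[300:330,100:200].mean(),d[140:230,270:390].max())
im=cv2.imread('pics/ts20.png');o=cv2.resize(cv2.imread('pics/side0.png'),None,fx=2,fy=2)[220:540,460:900]
cv2.imwrite('pics/cmp.png',cv2.resize(np.hstack([im[:,80:],o[:,80:]]),None,fx=1.1,fy=1.1))
E
```

```text
0.9412962962962963 0.7326666666666667 5
```

View pics/cmp.png

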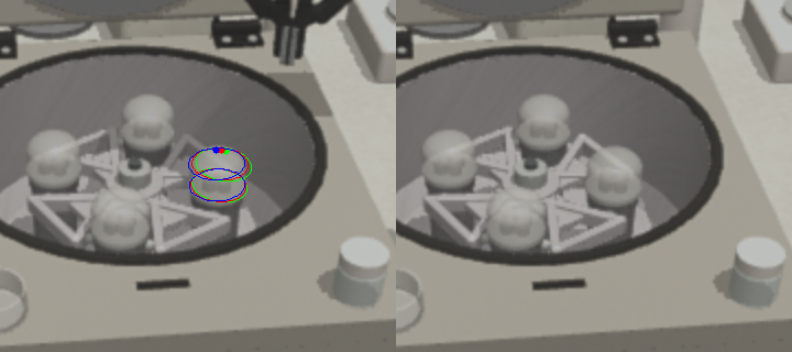

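All four buckets hang as they did at the start. The remaining image differences look like the arm's shadow, and the last two frames show no motion.

```bash
python3 -c "
from plant import *
print(finish_job())"
```

```text
the job is handed in; nothing more can be done
None
```

I did the swing check on all four buckets, starting with the one nearest the panel and going clockwise. I handed it in at about 28 s with the arm clear of the machine and touching nothing.

Each cap was nudged in with the closed fingertips until the camera fit showed about 20°, then released:

| Bucket | Tilt estimate at deepest check |
|---|---|
| 1 | about 20° |
| 2 | about 19–20° |
| 3 | 19° (wrist) / 25° (side) |
| 4 | 19° (wrist) / 22° (side) |

- **Possible under-reading:** after those checks on buckets 1 and 2 I pushed a last 0.5–1.5 mm without measuring again, so they may have tilted a few degrees more. That is still far below 45°.
- **Disagreement on bucket 3:** the two cameras gave 19° and 25°. The side view is coarse in that direction, so I trusted the wrist view.
- **Hanging straight:** I checked buckets 1–3 upright before going down to the next. In the last side picture all four hang as they did at the start, and two consecutive frames showed no motion.
- **Surroundings:** the rotor, the things on the deck and the bench items are where they were in the first picture. Buckets 3 and 4 differed slightly more from it in brightness, which looked like the arm's shadow.
- **Forces:** sampled readings stayed under about 2.5 N.

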